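Refit the weighing pan of the bun-shop scale and zero it

ROBOT

A 7-joint arm with a two-finger parallel gripper is mounted at the origin on the work surface. World frame = base frame: x ahead of the robot, y to its left, z up, the work surface at z = 0. Lengths are in m, angles in rad, forces in N, time in s.
With the tool pointing down it reaches from about 0.425 to 0.925 m from the base axis. Payload 6.8 kg.
Tool frame: the origin (TCP) lies on the front face of the gripper's body, between the roots of the fingers; the fingertips stand 73 mm ahead of it and the grasp point (between the pads) lies 54 mm ahead of it; z points along the fingers, x is the direction in which the jaws open and shut, and the axes are right-handed (so a half turn about z gives the same grasp; the last joint's range is limited). The gripper opens to 85 mm and grips with 20 to 120 N. Pads are 22 mm wide; open, the fingers measure 114 mm over their backs; the gripper's body (76 mm by 85 mm) begins 54 mm behind the grasp point. The pads swing forward as they close: fully open they stand 13 mm farther back than shut.
Start: joints at [-1.294, 0.477, 0.022, 1.555, -0.011, 1.109, -0.083], TCP at [0.253, 0.626, 0.304] pointing down, gripper open.
Joint ranges: [-2.96, 2.96], [-0.34, 2.1], [-1.41, 1.46], [0.24, 2.44], [-1.37, 4.51], [0.17, 1.92], [-2.96, 2.96]. Speed limits (rad/s): [2.39, 2.39, 3.14, 3.14, 3.14, 3.14, 3.14].

INTERFACE

Orientations are given as a unit quaternion [w, x, y, z].
In Python, from station import get_obs, read_camera, hand_in gives the robot as it stands. The module is installed in compiled form; this text tells all that it offers.
- The arm moves only by the shell command python3 -m creep 'ROWS' [FORCE]. ROWS is JSON, a list that holds one entry, the list of rows, each a list of 7 numbers: the turn, a rotation vector about the tool's x, y, z in rad, then the shift along the tool's x, y, z in m, then the finger opening in m, from 0 to 0.0854. A call has 1 to 20 rows; each row shifts and turns the pose as measured when the row begins, along the tool's axes as they then stand; what a row does not reach is not made up. A row lasts 1/12 s, in which the tool goes at most 41.7 mm and 7.16 degrees, less where a joint would pass 70% of its speed; a pose out of reach is approached as far as the arm can. A call is refused whole if a number of a shift passes 0.0417 or a number of a turn 0.125, either way. A call with a gripper value outside its range is refused whole. The fingers move at their own pace and stop on an object; FORCE is the grip in N (left out, the last holds). Time passes only in rows, so rows that do not move let the fingers close. It gives the time, the measured TCP pose, the force and the opening at its end, in the units of the state.
- get_obs(): the state, without advancing time (a new reading comes with each control period).
- read_camera(name): name is "side" or "top" or "wrist"; returns a dict with "color" (480x640x3 uint8, red, green, blue), "range_z" (480x640 float32, m along the optical axis (not along the pixel's ray), 0 where there is no reading), "fovy" (degrees; the focal length in pixels is half the picture's height over the tangent of half this angle, whatever the lens; pixels are square), "cx", "cy" (the principal point, pixels), "rvec" (rotation vector, rad) and "tvec" (3), from world to camera coordinates, as OpenCV has them. Camera axes: x right, y down, z forward; pixel columns grow to the right and rows downward; lengths in m; the calibration is good to about 2 mm. A picture is of the moment at which its call begins.
- hand_in(): hands the job in, once; it reports no verdict.
The state is a dict: "t": time; "q": joint angles; "joint_vel": joint speeds; "joint_torque": joint torques, N m; "eef_pos": TCP position; "tool_rot": TCP orientation; "contact_force": force on the tool from outside, world axes, zero at the start; "torque": the same for the moment, N m; "gripper_width": opening from 0.0 (shut) to 1.0 (fully open).
Only numpy, scipy, OpenCV 4.12 (cv2) and the standard library are available. Lean on these libraries where they do the work, as an engineer would, in place of code of your own. Each camera call takes 0.05 s, during which the arm holds its last target.

TASK

The weighing pan has been washed: put it back on the shop scale with its closed end towards the keys, so that its three ball feet are fully home in the cone, the groove and on the flat pad of the spider and it stands level by itself. Feel the feet in gently - the weighing cell must never be pushed with more than 20 N (about 2 kg) - and once the pan stands free, press the round zero key fully down and let it come back up. Leave the loose bun, the tongs and the jar where they are.

Things in the scene. Friction and masses are not known exactly. Their poses are not given: they have to be found in the camera images.
- scale: Bench scale, fixed, white housing 356 x 230 mm. Origin on the counter under the spider's nominal centre; +x from the key panel to the far end, z up. Deck top at z = 52 mm (x -115 to 105 mm), key panel at z = 46 mm (x -251 to -115 mm). On the deck stands the spider: a dark three-armed part with three aluminium seat bosses about 50 mm wide, their lands at z = 85 mm when unloaded.
- spider (a joint): Downward sag of the sprung spider: 0 unloaded, 0.008 m at its stop, 3 N per mm. It moves straight down only. It is screwed down through an oversize hole, so it stands up to 8 mm off in the scale's x and in y and up to 0.05 rad turned (about its own centre) from its nominal place; the poses do not show this: it must be seen or felt. Pushing does not shift it.
- cone_mark (a point): NOMINAL place of the cone seat, fixed to the housing, at the scale's x, y = (-70, 0) mm and land height; the real one is off with the spider. A cone in a flat round boss: mouth radius 5 mm, flanks at 45 degrees, polished (friction about 0.35); flat land from the mouth out to 25 mm radius. A ball foot in it sinks 2.5 mm below where it stands on the land.
- groove_mark (a point): NOMINAL middle of the V groove, fixed to the housing, at the scale's x, y = (60, 55) mm and land height; the real one is off with the spider. A straight groove 10 mm wide, 40 mm long, pointing at the cone, flanks at 45 degrees, lands out to 25 mm on both sides. A ball foot sinks 2.5 mm into it.
- flat_mark (a point): NOMINAL middle of the flat pad, fixed to the housing, at the scale's x, y = (60, -55) mm and the pad's height, 82.5 mm: 2.5 mm lower than the lands of cone and groove. A plain disc of 25 mm radius; the real one is off with the spider.
- pan: Weighing pan, loose, 0.36 to 0.57 kg, steel tray 200 (x) x 160 mm: open narrowing pouring end at +x, closed end wall at -x; walls 53 mm high. Origin under its middle at the bottom of its ball feet, z up. Ball feet of 6 mm radius at x, y = (-70, 0) for the cone, (60, 55) for the groove, (60, -55) mm for the flat. Stands on the counter at first. Seated: level, origin about 81 mm above the scale's.
- pan_grip (a point): Middle of the pan's bow handle, 115 mm above the feet, over the pan's origin and near its centre of mass: a flat-sided black grip 18 mm wide (pan's x), 18 mm high, 76 mm long (pan's y), with its bow legs at y = +-55 mm. Free space above and on both sides. Axes as the pan's.
- zero_key_top (a point): Centre of the top face of the zero key, the only large round key (radius 12 mm) on the key panel, 60 mm above the counter, z up. Pressed straight down. It is in the scale's frame at x = -200 mm, y = -35 mm.
- zero_key (a joint): Travel of the zero key: 0 when up, 0.004 m when fully down (takes 4 N); it springs back when let go.
- bun: A loose baked bun, 72 mm across, 36 mm high, origin under its middle. To be left alone.
- tongs: Steel serving tongs lying on the counter, 260 mm long, origin under the middle. To be left alone.
- sesame_jar: Glass jar with metal lid, 68 mm across, 100 mm high, origin under its middle. To be left alone.

How it is judged:
On the way, in this order (a step that is already met when the one before it is completed fails the run):
1. the pan stands home in its three seats, let go (z of pan in the frame of scale between 0.0794 and 0.0826 m and angle between pan's own z axis and vertical below 0.01 rad and horizontal distance between pan and scale below 0.018 m and angle between the x axis of pan and the x axis of scale, either way round below 0.09 rad and contact force between pan and the fingers below 0.2 N and linear speed of pan below 0.02 m/s), for 0.4 s.
2. with the pan home and free, the zero key is pressed fully down (z of pan in the frame of scale between 0.0794 and 0.0826 m and angle between pan's own z axis and vertical below 0.01 rad and horizontal distance between pan and scale below 0.018 m and angle between the x axis of pan and the x axis of scale, either way round below 0.09 rad and value of joint zero_key above 0.003 m and contact force between pan and the fingers below 0.2 N), for 0.1 s.
At the end, for the whole second after the job is handed in: The pan stands free and at rest in its seats: level within 0.57 degrees, its origin 79.4 to 82.6 mm above the scale's origin and within 18 mm of it in plan, its length along the scale's within 0.09 rad; the zero key is back up (under 1 mm of travel) (z of pan in the frame of scale between 0.0794 and 0.0826 m and angle between pan's own z axis and vertical below 0.01 rad and horizontal distance between pan and scale below 0.018 m and angle between the x axis of pan and the x axis of scale, either way round below 0.09 rad and value of joint zero_key below 0.001 m and linear speed of pan below 0.01 m/s); the robot touches nothing.
It fails at once if the pan is pushed on the scale with more than 20 N (contact force between pan and scale above 20 N).
It fails at once if the bun, the tongs or the jar is moved by more than 20 mm (distance of any of bun, tongs, sesame_jar from where it was at the start of the episode above 0.02 m).
It also fails if it takes over 72 s, if anything falls off the work surface, if the arm or the gripper's body presses on something with over 40 N, if the wrist force passes 120 N, or if a joint passes its speed limit or range.

## Working session

There is one attempt and no reset: what is moved stays moved. The work goes in short steps, Python scripts to look and compute and a shell command to move; the robot and the scene stay as the last step left them, time stands still between calls to the robot, and variables do not carry over. Pictures are saved under pics/ and viewed, and the job is handed in when it is done.

```bash
ls; mkdir -p pics; python3 - <<'E'
from station import get_obs, read_camera
import cv2
print(get_obs())
for n in ("side","top","wrist"):
    c=read_camera(n); print(n,c["fovy"],c["cx"],c["cy"],c["rvec"],c["tvec"])
    cv2.imwrite(f"pics/{n}0.png",c["color"][:,:,::-1])
E
```

```text
pics
{'t': 0.0, 'q': array([-1.29406907,  0.47782733,  0.02232492,  1.55642842, -0.01150016,
        1.10930951, -0.08309475]), 'joint_vel': array([-1.48684894e-03,  8.01455801e-05,  3.17666917e-04, -1.34359731e-03,
       -1.49571395e-03,  5.97056685e-05, -1.13606681e-04]), 'joint_torque': array([ 1.87132387e-04, -5.96462417e+01,  1.60759930e+00, -2.81197375e+01,
        1.24140125e-02,  9.21385858e-03,  1.19085780e-05]), 'eef_pos': array([0.25322043, 0.62521538, 0.30291678]), 'tool_rot': array([ 5.68462619e-04,  8.29264922e-01,  5.58854934e-01, -7.26320899e-04]), 'contact_force': array([-0.41380379, -0.25919703, -0.01049539]), 'torque': array([ 0.02530571,  0.04318395, -0.0258061 ]), 'gripper_width': 0.9986210661457834}
side 48.87990806459986 320.15252699151785 237.18670091155016 [ 2.07711588 -0.26878929  0.165968  ] [-0.60864788  0.15145472  1.13801041]
top 42.25291883100526 311.07703788755794 243.2390426783021 [ 2.14164157 -2.15286016  0.14621908] [-0.00541054  0.61431066  1.61785013]
wrist 67.7150221434703 322.84794792495103 242.6538342056622 [-2.38460311 -1.60609068 -0.2481289 ] [-0.67318613 -0.038842    0.37945663]
```

View pics/side0.png

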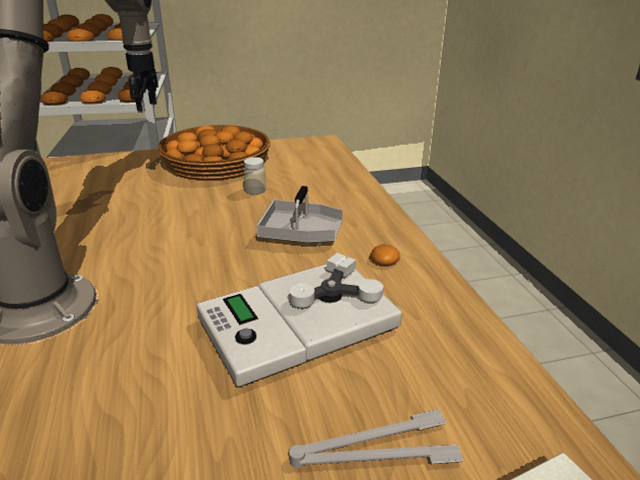

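View pics/top0.png

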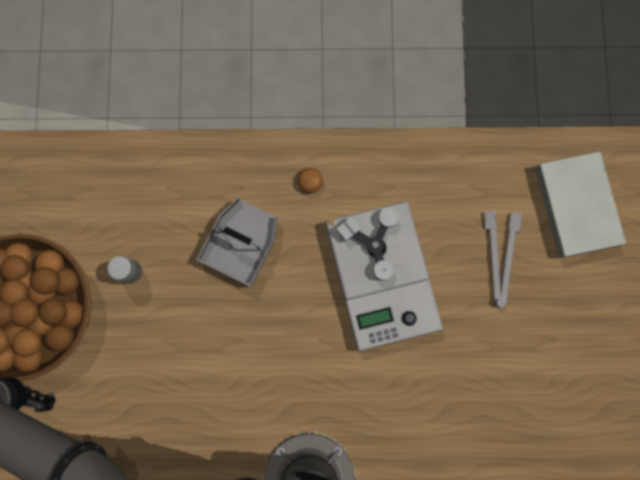

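View pics/wrist0.png

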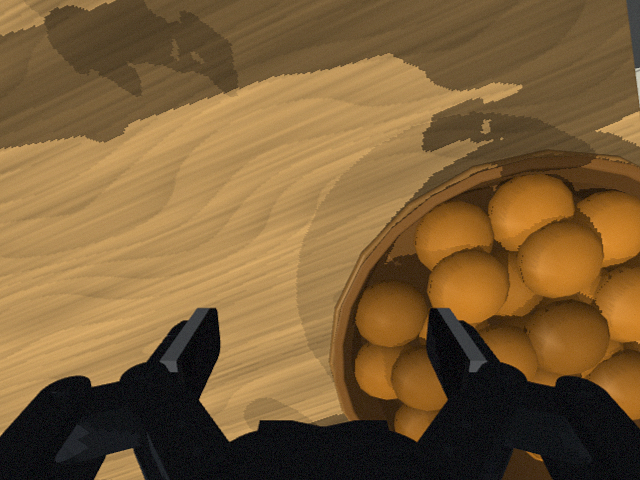

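```bash
cat > h.py <<'E'
import numpy as np, cv2
from station import get_obs, read_camera
from scipy.spatial.transform import Rotation as R
def cam(n):
    c=read_camera(n); c["f"]=240/np.tan(np.radians(c["fovy"]/2)); c["R"]=cv2.Rodrigues(np.array(c["rvec"],float))[0]; c["t"]=np.array(c["tvec"],float); return c
def plane(c,uv,z):
    uv=np.atleast_2d(np.array(uv,float)); d=np.c_[(uv[:,0]-c["cx"])/c["f"],(uv[:,1]-c["cy"])/c["f"],np.ones(len(uv))]@c["R"]
    o=-c["R"].T@c["t"]; return o+d*((z-o[2])/d[:,2])[:,None]
def cloud(c):
    v,u=np.mgrid[0:480,0:640]; Z=c["range_z"]
    P=np.stack([(u-c["cx"])/c["f"]*Z,(v-c["cy"])/c["f"]*Z,Z],-1)
    return (P-c["t"])@c["R"]
def proj(c,P):
    p=np.atleast_2d(P)@c["R"].T+c["t"]; return np.c_[c["cx"]+c["f"]*p[:,0]/p[:,2],c["cy"]+c["f"]*p[:,1]/p[:,2]]
def save(c,name,box,s):
    x0,y0,x1,y1=box; cv2.imwrite(f"pics/{name}.png",cv2.resize(c["color"][y0:y1,x0:x1,::-1],None,fx=s,fy=s,interpolation=cv2.INTER_CUBIC))
E
python3 - <<'E'
from h import *
c=cam("top"); save(c,"topA",(190,140,450,360),3)
P=cloud(c)
for uv in [(385,270),(388,217),(346,228),(375,245),(409,317),(238,235),(235,270),(310,180),(380,290),(300,330)]: print(uv,P[uv[1],uv[0]].round(4))
s=cam("side"); save(s,"sideA",(190,170,450,390),3)
E
```

```text
(385, 270) [ 0.5376 -0.2001  0.0823]
(388, 217) [ 0.6762 -0.2103  0.0875]
(346, 228) [ 0.6474 -0.1     0.0891]
(375, 245) [ 0.6032 -0.1755  0.0821]
(409, 317) [ 0.4169 -0.2633  0.0542]
(238, 235) [0.6251 0.1772 0.1243]
(235, 270) [0.5457 0.1968 0.0211]
(310, 180) [ 0.7894 -0.0065  0.0354]
(380, 290) [ 0.488  -0.1897  0.0484]
(300, 330) [0.3847 0.0224 0.0029]
```

View pics/topA.png

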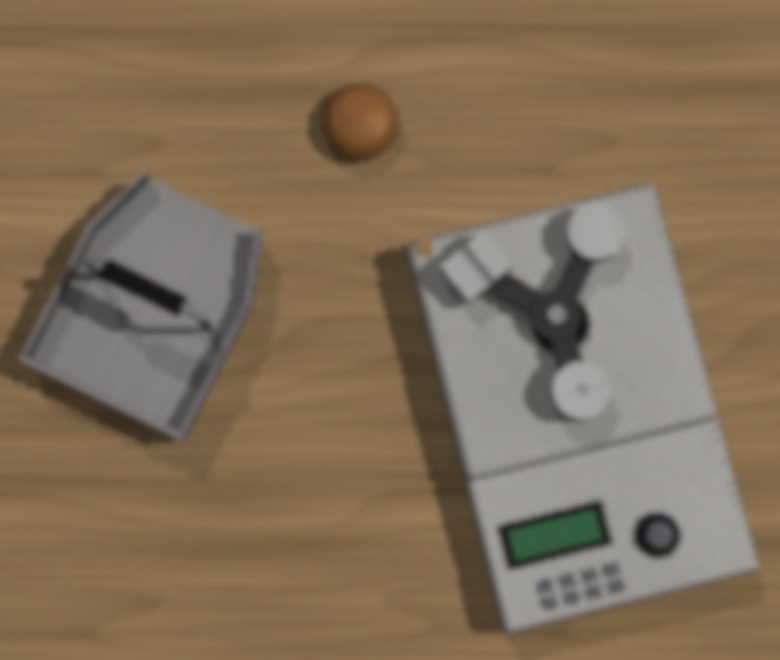

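View pics/sideA.png

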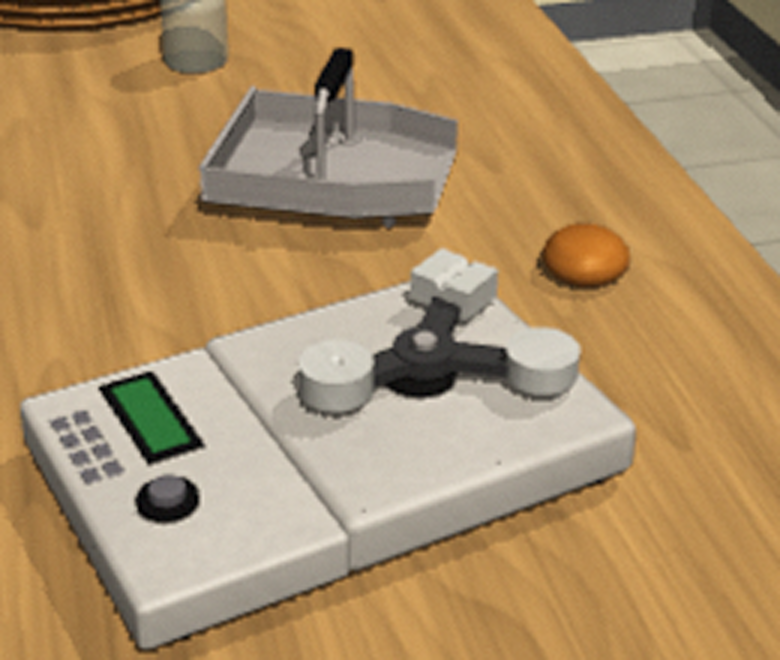

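```bash
python3 - <<'E'
from h import *
c=cam("top"); P=cloud(c)
# grip: dark pixels w/ height
hsv=cv2.cvtColor(c["color"],cv2.COLOR_RGB2HSV)
g=(hsv[...,2]<45); g[:, :200]=0; g[:,275:]=0; g[:200]=0; g[280:]=0
n,l,st,ce=cv2.connectedComponentsWithStats(g.astype(np.uint8))
print(st[1:],ce[1:])
k=1+np.argmax(st[1:,4]); ys,xs=np.where(l==k)
w=plane(c,np.c_[xs,ys],0.122)[:,:2]
(cx,cy),(a,b),ang=cv2.minAreaRect((w*1000).astype(np.float32)); print("grip",cx,cy,a,b,ang, P[ys,xs].mean(0), P[ys,xs,2].max())
# scale housing: white, z high
wm=((hsv[...,1]<40)&(hsv[...,2]>110)).astype(np.uint8); wm[:, :320]=0; wm[:,450:]=0
wm[:190]=0; wm[360:]=0
cs,_=cv2.findContours(wm,cv2.RETR_EXTERNAL,cv2.CHAIN_APPROX_NONE); k=max(cs,key=cv2.contourArea)
w=plane(c,k[:,0],0.05)[:,:2]; r=cv2.minAreaRect((w*1000).astype(np.float32)); print("scale",r,cv2.boxPoints(r))
E
```

```text
[[223 228  27  16 132]] [[236.46969697 235.14393939]]
grip 625.1597290039062 180.89541625976562 72.58667755126953 12.520008087158203 65.00341033935547 [0.62487945 0.18121776 0.12325488] 0.13287965558033432
scale ((529.033935546875, -199.335205078125), (352.5076904296875, 225.93414306640625), 13.7909517288208) [[ 330.93204  -131.64017 ]
 [ 384.79022  -351.06107 ]
 [ 727.13586  -267.03024 ]
 [ 673.27765   -47.609344]]
```

```bash
python3 -m creep '[[[0,0,0,-0.017,0.032,0,0.085],[0,0,0,-0.017,0.032,0,0.085],[0,0,0,-0.017,0.032,0,0.085],[0,0,0,-0.017,0.032,0,0.085],[0,0,0,-0.017,0.032,0,0.085],[0,0,0,-0.017,0.032,0,0.085],[0,0,0,-0.017,0.032,0,0.085],[0,0,0,-0.017,0.032,0,0.085],[0,0,0,-0.017,0.032,0,0.085],[0,0,0,-0.017,0.032,0,0.085],[0,0,0,-0.017,0.032,0,0.085],[0,0,0,-0.017,0.032,0,0.085],[0,0,0,-0.017,0.032,0,0.085],[0,0,0,-0.017,0.032,0,0.085],[0,0,0,-0.017,0.032,0,0.085],[0,0,0,-0.017,0.032,0,0.085]]]'
python3 -m creep '[[[0,0,0.12,0,0,0,0.085],[0,0,0.12,0,0,0,0.085],[0,0,0.12,0,0,0,0.085],[0,0,0.12,0,0,0,0.085],[0,0,0.12,0,0,0,0.085],[0,0,0.12,0,0,0,0.085],[0,0,0.12,0,0,0,0.085],[0,0,0.12,0,0,0,0.085],[0,0,0.12,0,0,0,0.085],[0,0,0.12,0,0,0,0.085],[0,0,0.12,0,0,0,0.085],[0,0,0.12,0,0,0,0.085],[0,0,0.12,0,0,0,0.085]]]'
cat > st.py <<'E'
from h import *
def st(tgt=None,yaw=None):
    o=get_obs(); q=o["tool_rot"]; Rm=R.from_quat([q[1],q[2],q[3],q[0]]).as_matrix()
    p=np.array(o["eef_pos"]); y=np.arctan2(Rm[1,0],Rm[0,0])
    print("t",round(o["t"],2),"p",p.round(4),"yaw",round(np.degrees(y),2),"tilt z",Rm[:,2].round(4),"F",np.round(o["contact_force"],2),"M",np.round(o["torque"],2),"w",round(o["gripper_width"],3),"q7",round(o["q"][6],2))
    if tgt is not None: print("tool shift",(Rm.T@(np.array(tgt)-p)).round(4))
    if yaw is not None: print("turn z",round(float(-np.radians((yaw-np.degrees(y)+180)%360-180)),4))
    return p,Rm
E
python3 - <<'E'
from st import *
st([0.625,0.181,0.303],-25)
c=cam("wrist"); save(c,"wA",(0,0,640,480),1)
E
```

```text
t: 1.63
eef_pos: [0.6362, 0.1741, 0.3004]
tool_rot: [-0.004, 0.823, 0.568, 0.0]
contact_force: [0.3, 0.5, 0.5]
gripper_width: 0.998
t: 2.72
eef_pos: [0.6428, 0.1582, 0.2998]
tool_rot: [-0.0, 0.978, -0.207, -0.001]
contact_force: [-0.0, 0.1, 0.4]
gripper_width: 0.996
t 2.72 p [0.6428 0.1582 0.2998] yaw -23.94 tilt z [-1.1e-03  5.0e-04 -1.0e+00] F [-0.    0.13  0.37] M [-0.    0.02 -0.03] w 0.996 q7 -0.5
tool shift [-0.0256 -0.0136 -0.0032]
turn z 0.0184
```

View pics/wA.png

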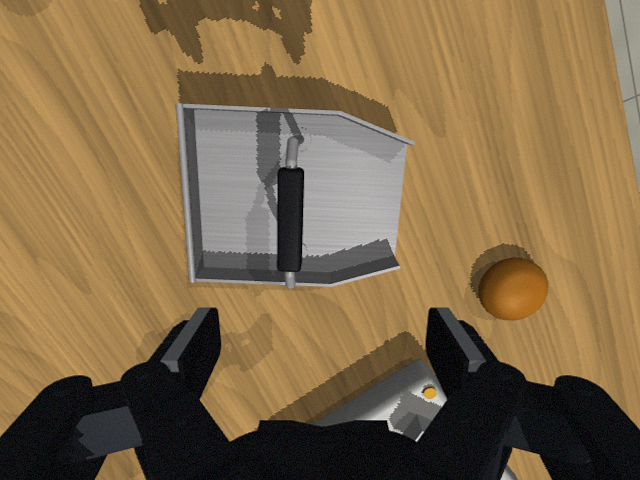

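```bash
python3 - <<'E'
from st import *
c=cam("wrist"); P=cloud(c)
hsv=cv2.cvtColor(c["color"],cv2.COLOR_RGB2HSV)
g=(hsv[...,2]<50).astype(np.uint8); g[:150]=0;g[290:]=0;g[:,:265]=0;g[:,318:]=0
g=cv2.morphologyEx(g,cv2.MORPH_OPEN,np.ones((9,9)))
ys,xs=np.where(g); print(len(xs),xs.min(),xs.max(),ys.min(),ys.max(),"ztop",np.percentile(P[ys,xs,2],[10,50,90]))
w=plane(c,np.c_[xs,ys],0.124)[:,:2]
print(cv2.minAreaRect((w*1000).astype(np.float32)))
# walls rim corners closed end (z=~0.06?)
print("rim z",P[105,180:184,2],P[280,190:195,2])
for z in (.06,): print(plane(c,[(180,104),(192,281),(412,143),(398,266)],z).round(4))
st()
E
```

```text
2450 278 303 169 271 ztop [0.12185719 0.1231155  0.12405802]
((627.1502685546875, 180.58526611328125), (74.71430206298828, 17.13283348083496), 63.45707321166992)
rim z [0.05490829 0.05313176 0.05259003 0.05404641] [0.05503329 0.05453878 0.05515684 0.05511065 0.05302755]
[[0.5769 0.2935 0.06  ]
 [0.5061 0.1551 0.06  ]
 [0.7372 0.1875 0.06  ]
 [0.6876 0.0895 0.06  ]]
t 2.82 p [0.6428 0.1584 0.2996] yaw -23.65 tilt z [-1.3e-03 -1.0e-04 -1.0e+00] F [0.35 0.32 0.03] M [-0.04 -0.   -0.  ] w 0.994 q7 -0.5
```

```bash
python3 -m creep '[[[0,0,0.05,0,0,0,0.085],[0,0,0,0,0,0,0.085]]]'
python3 - <<'E'
from st import *
st([0.627,0.1806,0.168],-26.6)
E
```

```text
t: 2.98
eef_pos: [0.6427, 0.1587, 0.2995]
tool_rot: [0.0, 0.974, -0.226, -0.001]
contact_force: [0.5, 0.7, 0.1]
gripper_width: 0.994
t 2.98 p [0.6427 0.1587 0.2995] yaw -26.12 tilt z [-1.4e-03 -4.0e-04 -1.0e+00] F [0.52 0.66 0.12] M [ 0.02  0.02 -0.  ] w 0.994 q7 -0.54
tool shift [-0.0236 -0.0129  0.1315]
turn z 0.0084
```

```bash
python3 -m creep '[[[0,0,0.008,-0.024,-0.013,0,0.085],[0,0,0,0,0,0.03,0.085],[0,0,0,0,0,0.03,0.085],[0,0,0,0,0,0.02,0.085],[0,0,0,0,0,0.02,0.085],[0,0,0,0,0,0,0.085]]]'
python3 - <<'E'
from st import *
st([0.627,0.1806,0.168],-26.6)
c=cam("wrist"); save(c,"wB",(0,0,640,480),1)
E
```

```text
t: 3.48
eef_pos: [0.6278, 0.1831, 0.1985]
tool_rot: [-0.002, 0.977, -0.215, 0.002]
contact_force: [-0.5, -0.7, -0.2]
gripper_width: 0.996
t 3.48 p [0.6278 0.1831 0.1985] yaw -24.85 tilt z [ 0.0043  0.0033 -1.    ] F [-0.55 -0.65 -0.21] M [0.01 0.06 0.03] w 0.996 q7 -0.51
tool shift [0.0002 0.0028 0.0305]
turn z 0.0305
```

View pics/wB.png

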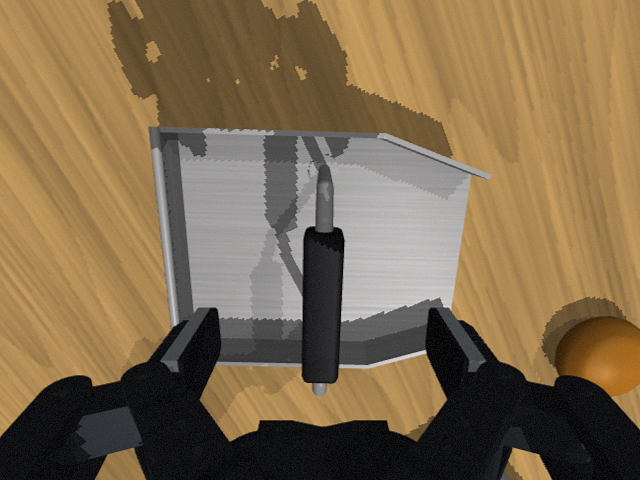

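```bash
python3 -m creep '[[[0,0,0.03,0,0.003,0,0.085],[0,0,0,0,0,0.016,0.085],[0,0,0,0,0,0.014,0.085],[0,0,0,0,0,0,0.085]]]'
python3 - <<'E'
from st import *
st([0.627,0.1806,0.168],-26.6)
E
```

```text
t: 3.87
eef_pos: [0.6311, 0.1799, 0.1755]
tool_rot: [-0.005, 0.973, -0.23, 0.006]
contact_force: [-0.6, -0.4, -0.2]
gripper_width: 0.995
t 3.87 p [0.6311 0.1799 0.1755] yaw -26.62 tilt z [ 0.0147  0.0072 -0.9999] F [-0.58 -0.44 -0.2 ] M [0.01 0.05 0.01] w 0.995 q7 -0.51
tool shift [-0.004   0.0013  0.0075]
turn z -0.0003
```

```bash
cat >> st.py <<'E'
def full(tgt,yaw,prt=True):
    p,Rm=st(tgt); y=np.radians(yaw)
    Rd=np.array([[np.cos(y),np.sin(y),0],[np.sin(y),-np.cos(y),0],[0,0,-1.]])
    print("turn",R.from_matrix(Rm.T@Rd).as_rotvec().round(4))
E
python3 - <<'E'
from st import *
full([0.627,0.1806,0.168],-26.6)
E
```

```text
t 3.87 p [0.6311 0.1799 0.1755] yaw -26.62 tilt z [ 0.0147  0.0072 -0.9999] F [-0.58 -0.44 -0.2 ] M [0.01 0.05 0.01] w 0.995 q7 -0.51
tool shift [-0.004   0.0013  0.0075]
turn [-0.013  -0.0099 -0.0002]
```

```bash
python3 -m creep '[[[-0.013,-0.01,0,-0.004,0.001,0.007,0.085],[0,0,0,0,0,0,0.085]]]'
python3 - <<'E'
from st import *
full([0.627,0.1806,0.168],-26.6)
E
```

```text
t: 4.03
eef_pos: [0.6276, 0.1806, 0.1697]
tool_rot: [-0.0, 0.973, -0.23, 0.0]
contact_force: [-0.2, 0.2, -1.5]
gripper_width: 0.998
t 4.03 p [0.6276 0.1806 0.1697] yaw -26.64 tilt z [ 4.e-04  2.e-04 -1.e+00] F [-0.25  0.2  -1.48] M [-0.04  0.06 -0.01] w 0.998 q7 -0.52
tool shift [-0.0005  0.0003  0.0017]
turn [-0.0004 -0.0003 -0.0007]
```

```bash
python3 -m creep '[[[0,0,0,0,0,0,0],[0,0,0,0,0,0,0],[0,0,0,0,0,0,0],[0,0,0,0,0,0,0],[0,0,0,0,0,0,0],[0,0,0,0,0,0,0],[0,0,0,0,0,0,0],[0,0,0,0,0,0,0]]]' 40
python3 - <<'E'
from st import *
full([0.627,0.1806,0.168],-26.6)
E
```

```text
t: 4.7
eef_pos: [0.6286, 0.1814, 0.1721]
tool_rot: [-0.001, 0.973, -0.23, 0.001]
contact_force: [0.5, -1.0, -0.4]
gripper_width: 0.201
t 4.7 p [0.6286 0.1814 0.1721] yaw -26.58 tilt z [ 0.0034  0.0015 -1.    ] F [ 0.52 -1.01 -0.39] M [-0.01 -0.11 -0.01] w 0.201 q7 -0.52
tool shift [-0.0011  0.0014  0.0041]
turn [-0.0029 -0.0023  0.0004]
```

```bash
python3 -m creep '[[[0,0,0,0,0,-0.01,0],[0,0,0,0,0,-0.02,0],[0,0,0,0,0,-0.03,0],[0,0,0,0,0,-0.03,0],[0,0,0,0,0,-0.03,0],[0,0,0,0,0,-0.03,0],[0,0,0,0,0,-0.02,0],[0,0,0,0,0,0,0],[0,0,0,0,0,0,0]]]'
python3 - <<'E'
from st import *
full([0.627,0.1806,0.33],-26.6)
c=cam("wrist"); save(c,"wC",(0,0,640,480),1)
c=cam("side"); save(c,"sC",(190,120,450,340),3)
c=cam("top"); save(c,"tC",(190,160,450,360),3)
E
```

```text
t: 5.45
eef_pos: [0.624, 0.179, 0.3467]
tool_rot: [0.004, 0.973, -0.231, -0.004]
contact_force: [0.7, 0.1, -5.4]
gripper_width: 0.198
t 5.45 p [0.624  0.179  0.3467] yaw -26.73 tilt z [-0.0101 -0.0049 -0.9999] F [ 0.73  0.09 -5.43] M [ 0.03 -0.02  0.04] w 0.198 q7 -0.61
tool shift [ 0.002  -0.0029  0.0167]
turn [ 0.0089  0.0068 -0.0023]
```

View pics/wC.png

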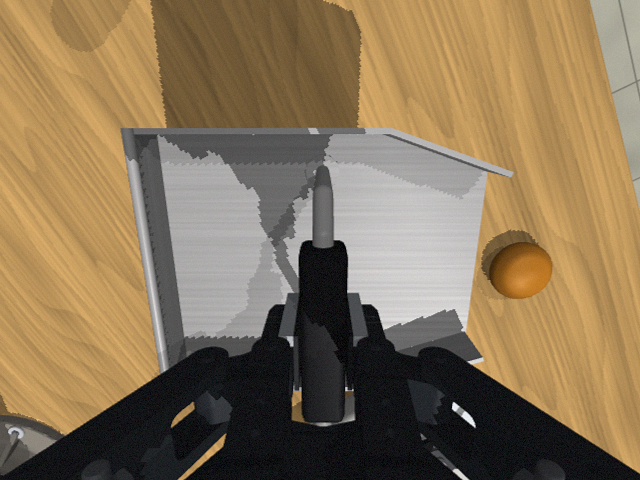

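View pics/sC.png

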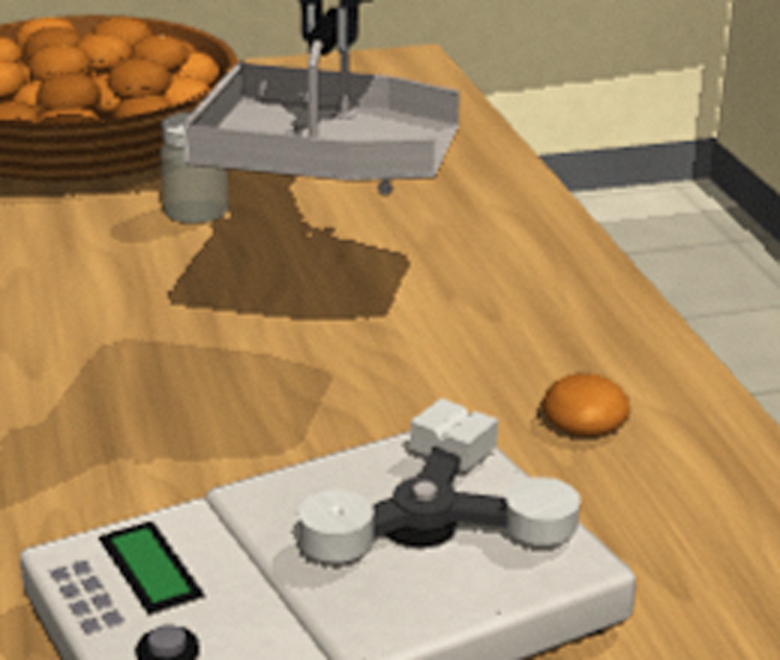

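View pics/tC.png

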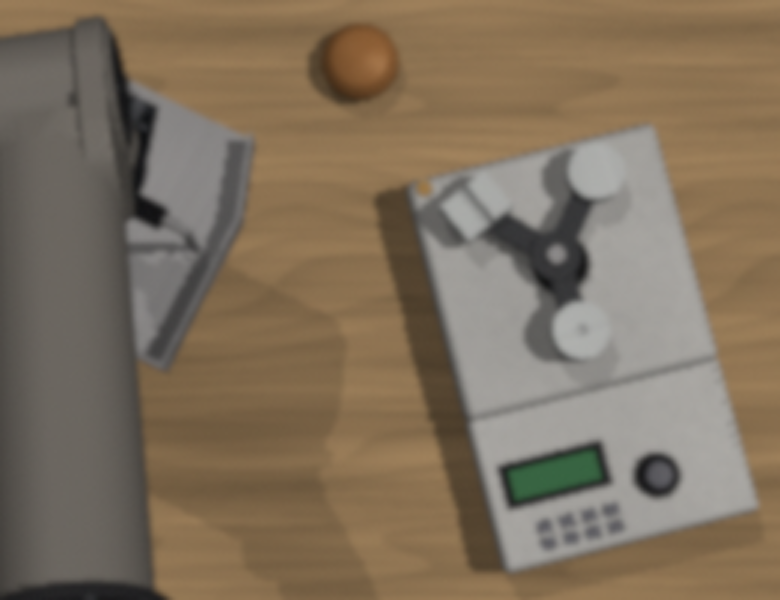

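```bash
cat > sp.py <<'E'
from st import *
from scipy.optimize import least_squares
NOM=np.array([[-.07,0],[.06,.055],[.06,-.055]]); Z=[.085,.085,.0825]
SO=np.array([.5999,-.1819]); SY=np.radians(13.8)
def rot(a): return np.array([[np.cos(a),-np.sin(a)],[np.sin(a),np.cos(a)]])
nomw=SO+NOM@rot(SY).T
E
python3 - <<'E'
from sp import *
print("nominal",nomw.round(4))
for n in ("top","side"):
    c=cam(n); P=cloud(c); hsv=cv2.cvtColor(c["color"],cv2.COLOR_RGB2HSV)
    u=proj(c,np.c_[nomw,Z]); print(n,"nominal px",u.round(1))
    im=c["color"][:,:,::-1].copy()
    m=(P[...,2]>.0765)&(P[...,2]<.1)&(hsv[...,2]>100)&(hsv[...,1]<50)
    got=[]
    for i in range(3):
        z=Z[i]
        d=np.hypot(*(P[...,:2]-nomw[i]).transpose(2,0,1)); mm=(m&(d<.045)).astype(np.uint8)
        k,l,st_,ce=cv2.connectedComponentsWithStats(mm); j=1+np.argmax(st_[1:,4])
        cs,_=cv2.findContours((l==j).astype(np.uint8),cv2.RETR_EXTERNAL,cv2.CHAIN_APPROX_NONE); k=max(cs,key=cv2.contourArea)
        w=plane(c,k[:,0],z)[:,:2]*1000; r=cv2.minAreaRect(w.astype(np.float32)); cc,rad=cv2.minEnclosingCircle(w.astype(np.float32))
        print(i,"area",st_[j,4],"zmed",np.median(P[l==j][:,2]).round(4),"rect",np.round(r[0],1),np.round(r[1],1),round(r[2],1),"circ",np.round(cc,1),round(rad,1))
        cv2.drawContours(im,[k],-1,(0,0,255),1)
    x0,y0=(u.min(0)-45).astype(int); x1,y1=(u.max(0)+45).astype(int)
    cv2.imwrite(f"pics/sp_{n}.png",cv2.resize(im[y0:y1,x0:x1],None,fx=4,fy=4,interpolation=cv2.INTER_NEAREST)); print("crop",x0,y0,x1,y1)
E
```

```text
nominal [[ 0.5319 -0.1986]
 [ 0.645  -0.1142]
 [ 0.6713 -0.221 ]]
top nominal px [[384.6 272.1]
 [351.3 229.1]
 [391.9 219.2]]
0 area 288 zmed 0.0848 rect [ 537.9 -196.2] [48.4 49.1] 62.9 circ [ 538.  -195.9] 25.4
1 area 291 zmed 0.0839 rect [ 646.5 -107.2] [40.3 50.9] 39.6 circ [ 646.8 -106.8] 31.2
2 area 268 zmed 0.0825 rect [ 677.2 -213.6] [47.2 48.2] 88.8 circ [ 677.7 -212.5] 25.3
crop 306 174 436 317
side nominal px [[298.6 291.5]
 [340.7 261.9]
 [368.5 288.8]]
0 area 367 zmed 0.0849 rect [ 537.7 -202.7] [57.5 48.1] 75.6 circ [ 537.4 -202.4] 31.0
1 area 312 zmed 0.0841 rect [ 646.  -113.9] [52.7 56.5] 39.2 circ [ 645.7 -113.7] 37.1
2 area 316 zmed 0.0823 rect [ 677.2 -217.3] [52.5 47.7] 75.6 circ [ 678.1 -217.5] 29.1
crop 253 216 413 336
```

View pics/sp_top.png

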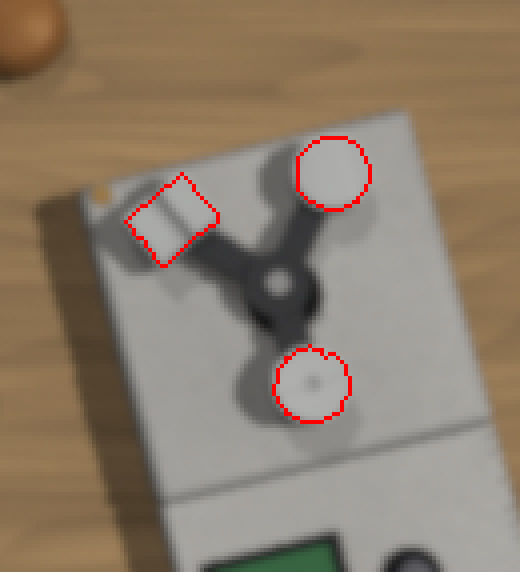

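View pics/sp_side.png

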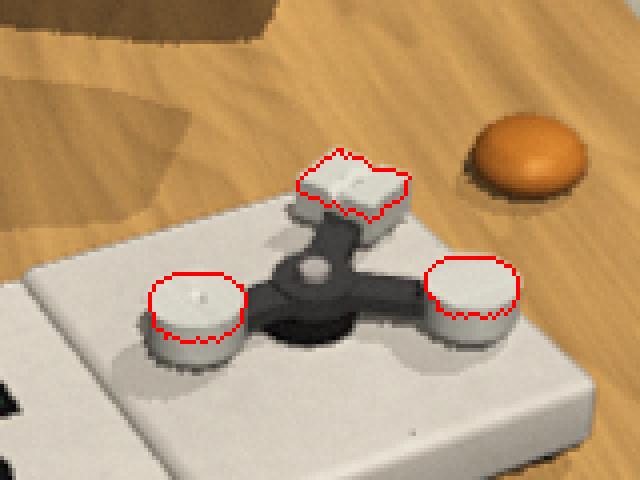

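```bash
python3 -m creep '[[[0.009,0.007,0,0.003,0.006,0,0],[0,0,0,0.006,0.014,0,0],[0,0,0,0.01,0.022,0,0],[0,0,0,0.01,0.023,0,0],[0,0,0,0.01,0.023,0,0],[0,0,0,0.01,0.023,0,0],[0,0,0,0.01,0.023,0,0],[0,0,0,0.01,0.023,0,0],[0,0,0,0.01,0.023,0,0],[0,0,0,0.01,0.023,0,0],[0,0,0,0.01,0.023,0,0],[0,0,0,0.01,0.023,0,0],[0,0,0,0.01,0.023,0,0],[0,0,0,0.01,0.023,0,0],[0,0,0,0.007,0.017,0,0],[0,0,0,0.004,0.01,0,0],[0,0,0,0,0,0,0]]]'
python3 -m creep '[[[0,0,-0.05,0,0,0,0],[0,0,-0.1,0,0,0,0],[0,0,-0.1,0,0,0,0],[0,0,-0.1,0,0,0,0],[0,0,-0.1,0,0,0,0],[0,0,-0.1,0,0,0,0],[0,0,-0.1,0,0,0,0],[0,0,-0.05,0,0,0,0],[0,0,0,0,0,0,0]]]'
python3 - <<'E'
from sp import *
full([0.6045,-0.1769,0.33],16.1)
c=cam("side"); print("side hole",plane(c,[(303,290.5)],.085).round(4))
E
```

```text
t: 7.12
eef_pos: [0.5867, -0.2096, 0.3353]
tool_rot: [0.008, 0.971, -0.238, -0.009]
contact_force: [-0.5, -0.3, -4.1]
gripper_width: 0.202
t: 7.87
eef_pos: [0.5844, -0.2026, 0.3317]
tool_rot: [0.001, 0.992, 0.129, -0.014]
contact_force: [-0.3, 0.0, -4.6]
gripper_width: 0.201
t 7.87 p [ 0.5844 -0.2026  0.3317] yaw 14.84 tilt z [-0.0279 -0.0048 -0.9996] F [-0.33  0.01 -4.63] M [-0.03 -0.07 -0.02] w 0.201 q7 0.67
tool shift [ 0.026  -0.0197  0.001 ]
turn [-0.0028  0.0282 -0.022 ]
side hole [[ 0.5412 -0.1973  0.085 ]]
```

```bash
python3 -m creep '[[[-0.003,0.028,-0.022,0.013,-0.01,0,0],[0,0,0,0.013,-0.01,0,0],[0,0,0,0,0,0,0],[0,0,0,0,0,0,0]]]'
python3 - <<'E'
from sp import *
full([0.6045,-0.1769,0.31],16.1)
c=cam("side"); save(c,"sD",(230,140,430,340),3);c=cam("wrist"); save(c,"wD",(0,0,640,480),1)
c=cam("top"); save(c,"tD",(290,140,490,340),3)
E
```

```text
t: 8.25
eef_pos: [0.604, -0.174, 0.3305]
tool_rot: [-0.001, 0.991, 0.136, -0.0]
contact_force: [0.3, -0.5, -3.6]
gripper_width: 0.198
t 8.25 p [ 0.604  -0.174   0.3305] yaw 15.61 tilt z [-0.001   0.0011 -1.    ] F [ 0.33 -0.54 -3.63] M [-0.06  0.04  0.01] w 0.198 q7 0.64
tool shift [-0.0003  0.003   0.0205]
turn [-0.0013  0.0006 -0.0085]
```

View pics/sD.png

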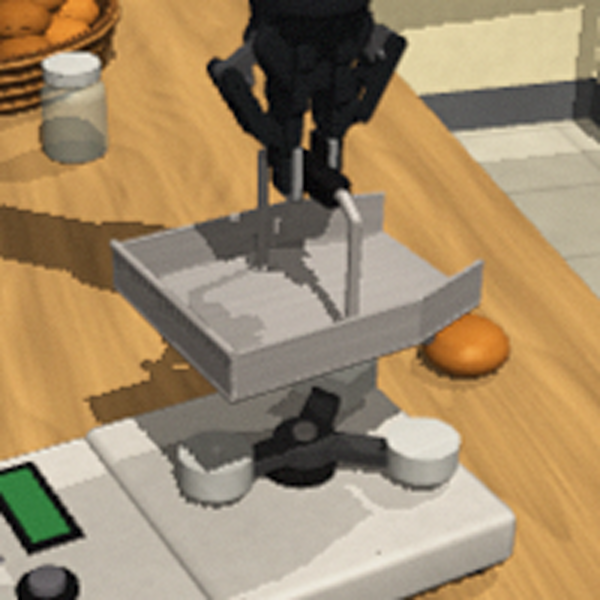

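View pics/wD.png

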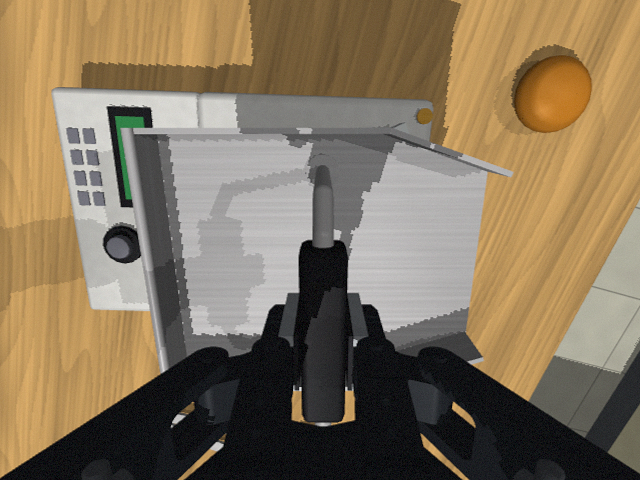

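View pics/tD.png

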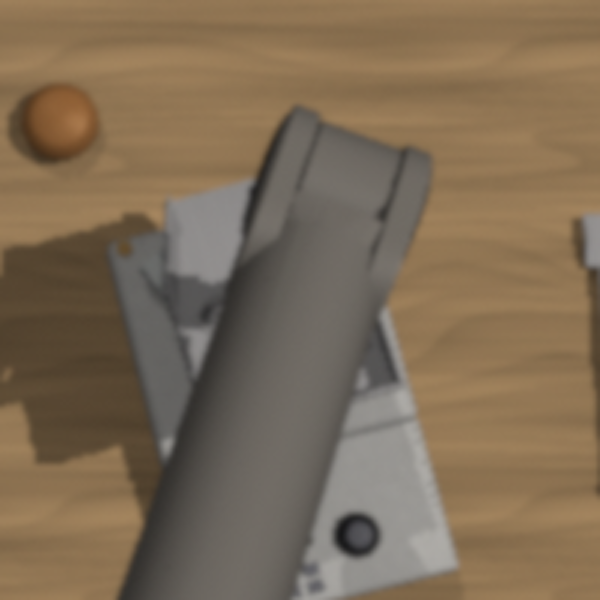

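```bash
python3 - <<'E'
from sp import *
p,Rm=full([0.6045,-0.1769,0.31],16.1) or st()
c=cam("wrist"); P=cloud(c); T=(P-p)@Rm   # tool frame
# tool z: pan z up = -toolz
far=T[120:142,160:380].reshape(-1,3)
for u in range(170,380,30):
    col=T[110:150,u]; print(u,[ (110+i,*np.round(col[i]*1000,1)) for i in range(15,26,2)])
# far-wall edge: first row where z jumps
g=lambda u,v:(T[v,u]*1000).round(1)
for u in range(170,380,15):
    v=next(v for v in range(100,160) if T[v,u,2]<.18); print(u,v,g(u,v),g(u,v+1))
print("closed wall")
for v in range(140,340,20):
    u=next(u for u in range(90,200) if T[v,u,2]<.175); print(v,u,g(u,v),g(u+1,v))
E
```

```text
t 8.4 p [ 0.6038 -0.1746  0.3305] yaw 15.6 tilt z [-8.0e-04  1.1e-03 -1.0e+00] F [ 0.23  0.36 -4.68] M [ 0.01 -0.01  0.03] w 0.201 q7 0.64
tool shift [0.     0.0024 0.0205]
turn [-0.0013  0.0005 -0.0087]
t 8.4 p [ 0.6038 -0.1746  0.3305] yaw 15.6 tilt z [-8.0e-04  1.1e-03 -1.0e+00] F [ 0.23  0.36 -4.68] M [ 0.01 -0.01  0.03] w 0.201 q7 0.64
170 [(125, np.float64(-144.3), np.float64(-80.5), np.float64(284.9)), (127, np.float64(-144.6), np.float64(-78.7), np.float64(284.9)), (129, np.float64(-77.7), np.float64(-76.8), np.float64(119.7)), (131, np.float64(-77.3), np.float64(-75.8), np.float64(118.5)), (133, np.float64(-77.8), np.float64(-74.9), np.float64(119.4)), (135, np.float64(-90.3), np.float64(-73.5), np.float64(149.6))]
200 [(125, np.float64(-115.4), np.float64(-80.4), np.float64(282.6)), (127, np.float64(-115.1), np.float64(-78.6), np.float64(281.3)), (129, np.float64(-62.6), np.float64(-76.8), np.float64(119.6)), (131, np.float64(-62.5), np.float64(-75.8), np.float64(119.2)), (133, np.float64(-63.1), np.float64(-74.8), np.float64(120.5)), (135, np.float64(-72.7), np.float64(-73
[... 2471 characters left out ...]
1 -76.7 119.1]
335 128 [  5.5 -77.2 119.4] [  5.5 -76.7 119.5]
350 128 [ 13.1 -77.2 120.3] [ 13.1 -76.7 120.6]
365 128 [ 20.6 -77.2 120. ] [ 20.6 -76.7 119.8]
closed wall
140 122 [-101.   -71.6  116.3] [-100.7  -71.6  116.6]
160 117 [ -0.8 -76.7 -69.6] [-197.7  -48.5  282.8]
180 129 [-100.8  -51.7  116.4] [-100.9  -51.5  117.6]
200 94 [ -0.8 -76.7 -69.6] [-227.1   -9.7  282.4]
220 135 [-101.7  -30.2  117.5] [-100.6  -30.4  116.4]
240 106 [ -0.8 -76.7 -69.6] [-220.4   30.8  278.6]
260 142 [-101.    -7.6  116.6] [-100.4   -7.6  116.6]
280 145 [-100.9    4.2  116.1] [-100.7    4.5  116.8]
300 148 [-101.8   17.4  117.5] [-100.7   16.9  116.6]
320 151 [-102.3   30.8  118.3] [-100.6   29.6  116.2]
```

```bash
python3 - <<'E'
from sp import *
p,Rm=st()
c=cam("wrist"); P=cloud(c); T=(P-p)@Rm*1000
for u in (318,323,328):
  for v in list(range(234,250,2))+list(range(408,430,2)): print(u,v,c["color"][v,u],T[v,u].round(1))
E
```

```text
t 8.45 p [ 0.6037 -0.175   0.3306] yaw 15.58 tilt z [-7.e-04  9.e-04 -1.e+00] F [-0.34 -0.17 -4.69] M [ 0.05 -0.04  0.  ] w 0.2 q7 0.64
318 234 [98 97 95] [ -2.5 -40.5  54.7]
318 236 [99 99 99] [ -2.5 -39.6  55. ]
318 238 [97 96 96] [ -2.5 -39.   54.6]
318 240 [96 94 96] [ -2.5 -38.3  54.4]
318 242 [92 93 95] [ -2.5 -37.2  55.5]
318 244 [96 93 93] [ -2.5 -37.   53.7]
318 246 [103 102 101] [ -2.5 -36.1  54.1]
318 248 [22 19 22] [ -2.5 -35.8  52.8]
318 408 [50 51 52] [-2.8 31.  48.3]
318 410 [50 55 54] [-2.8 32.4 48.7]
318 412 [51 52 54] [-2.8 32.7 47.9]
318 414 [56 53 57] [-2.8 34.4 48.7]
318 416 [46 46 52] [-2.8 34.8 48. ]
318 418 [48 49 52] [-2.8 35.3 47.5]
318 420 [45 43 49] [-2.8 37.8 49. ]
318 422 [82 83 85] [-2.8 40.7 50.9]
318 424 [163 162 162] [-2.9 45.3 54.5]
318 426 [46 47 48] [-2.  -9.1 -1.4]
318 428 [ 7 13  7] [-2.  -8.9 -1.9]
323 234 [123 122 123] [ -0.7 -40.7  53.9]
323 236 [113 113 114] [ -0.7 -40.   53.8]
323 238 [108 104 105] [ -0.7 -39.3  53.5]
323 240 [103 103 103] [ -0.7 -38.5  53.7]
323 242 [106 105 104] [ -0.7 -37.7  53.8]
323 244 [109 108 109] [ -0.7 -37.4  52.5
[... 516 characters left out ...]
0.4  54.9]
328 236 [107 104 103] [  1.1 -39.9  54.2]
328 238 [113 110 110] [  1.1 -39.3  53.6]
328 240 [108 111 107] [  1.1 -38.3  54.4]
328 242 [109 109 109] [  1.1 -37.8  53.5]
328 244 [114 111 112] [  1.2 -36.5  55.3]
328 246 [113 111 108] [  1.1 -36.1  54.1]
328 248 [19 28 26] [  1.1 -36.   52.2]
328 408 [48 43 50] [ 1.3 32.1 49.5]
328 410 [50 49 49] [ 1.3 32.4 48.7]
328 412 [46 45 45] [ 1.3 32.9 48.1]
328 414 [40 44 47] [ 1.3 33.8 48. ]
328 416 [45 44 43] [ 1.3 36.3 49.6]
328 418 [47 45 49] [ 1.3 36.6 48.8]
328 420 [41 42 46] [ 1.3 37.5 48.7]
328 422 [85 84 85] [ 1.3 39.1 49.3]
328 424 [167 164 162] [ 1.4 45.1 54.4]
328 426 [42 40 41] [ 0.4 -9.4 -1.7]
328 428 [26 26 33] [ 0.4 -9.8 -2.7]
```

```bash
python3 -m creep '[[[-0.001,0,-0.009,0,0.001,0.015,0],[0,0,0,0,0,0.015,0],[0,0,0,0,0,0.015,0],[0,0,0,0,0,0.01,0],[0,0,0,0,0,0.005,0],[0,0,0,0,0,0,0]]]'
python3 - <<'E'
from sp import *
full([0.6041,-0.1757,0.262],16.1)
c=cam("side"); save(c,"sE",(250,190,410,310),5)
E
```

```text
t: 9.0
eef_pos: [0.6033, -0.1801, 0.2702]
tool_rot: [0.001, 0.991, 0.137, 0.001]
contact_force: [1.0, -0.4, -4.3]
gripper_width: 0.198
t 9.0 p [ 0.6033 -0.1801  0.2702] yaw 15.74 tilt z [ 0.0028 -0.0021 -1.    ] F [ 0.97 -0.44 -4.27] M [ 0.04 -0.02  0.01] w 0.198 q7 0.68
tool shift [ 0.0019 -0.0041  0.0082]
turn [ 0.0028 -0.0021 -0.0064]
```

View pics/sE.png

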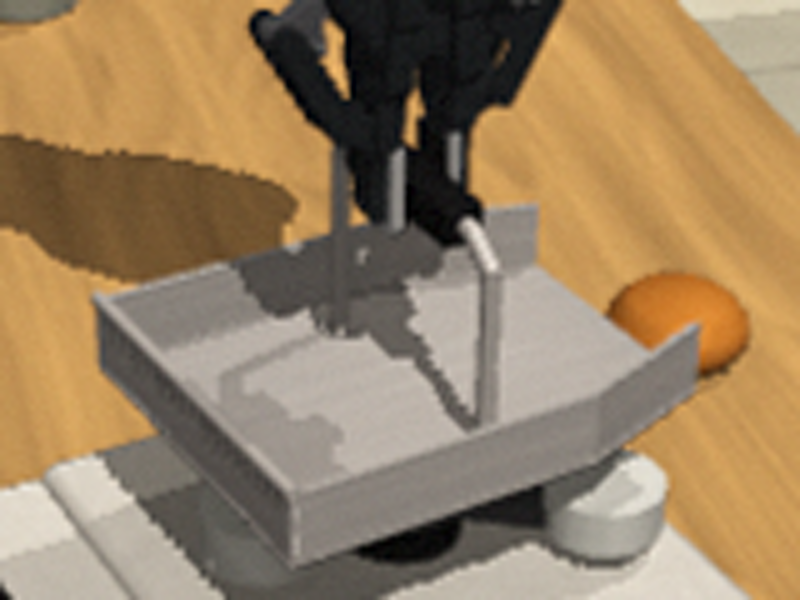

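```bash
python3 -m creep '[[[0.003,-0.002,-0.006,0.002,-0.004,0.004,0],[0,0,0,0,0,0,0]]]'
python3 - <<'E'
from sp import *
full([0.6041,-0.1757,0.258],16.1)
E
```

```text
t: 9.22
eef_pos: [0.605, -0.176, 0.2678]
tool_rot: [0.0, 0.99, 0.14, 0.001]
contact_force: [-0.0, 0.3, -4.8]
gripper_width: 0.201
t 9.22 p [ 0.605  -0.176   0.2678] yaw 16.06 tilt z [ 0.0022  0.     -1.    ] F [-0.01  0.33 -4.75] M [0.09 0.04 0.03] w 0.201 q7 0.68
tool shift [-0.0008 -0.0006  0.0098]
turn [ 0.0006 -0.0021 -0.0006]
```

```bash
python3 -m creep '[[[0,-0.002,0,-0.001,0,0.003,0],[0,0,0,0,0,0.003,0],[0,0,0,0,0,0.003,0]]]'
python3 - <<'E'
from sp import *
full([0.6041,-0.1757,0.255],16.1)
E
python3 -m creep '[[[0,0,0,0,0,0.0015,0]]]'
python3 - <<'E'
from sp import *
full([0.6041,-0.1757,0.255],16.1)
E
```

```text
t: 9.47
eef_pos: [0.6053, -0.1763, 0.2603]
tool_rot: [0.001, 0.99, 0.14, 0.002]
contact_force: [-0.3, 0.9, -3.6]
gripper_width: 0.197
t 9.47 p [ 0.6053 -0.1763  0.2603] yaw 16.12 tilt z [ 0.0042 -0.0012 -1.    ] F [-0.28  0.91 -3.56] M [ 0.   -0.07 -0.01] w 0.197 q7 0.69
tool shift [-0.001  -0.0009  0.0053]
turn [ 0.0023 -0.0038  0.0003]
t: 9.55
eef_pos: [0.6053, -0.1762, 0.2585]
tool_rot: [0.001, 0.99, 0.14, 0.002]
contact_force: [0.3, 0.1, -4.0]
gripper_width: 0.205
t 9.55 p [ 0.6053 -0.1762  0.2585] yaw 16.12 tilt z [ 0.0041 -0.0011 -1.    ] F [ 0.31  0.13 -4.05] M [-0.03 -0.04 -0.03] w 0.205 q7 0.69
tool shift [-0.001  -0.0008  0.0035]
turn [ 0.0022 -0.0036  0.0004]
```

```bash
python3 -m creep '[[[0.002,-0.004,0,-0.001,-0.001,0.001,0]]]'; python3 -m creep '[[[0,-0.002,0,0,0,0.0015,0]]]'
python3 - <<'E'
from sp import *
full([0.6041,-0.1757,0.255],16.1)
E
python3 -m creep '[[[0,0,0,0,0,0.0015,0]]]'
python3 - <<'E'
from sp import *
full([0.6041,-0.1757,0.255],16.1)
E
```

```text
t: 9.63
eef_pos: [0.6041, -0.1756, 0.2574]
tool_rot: [0.0, 0.99, 0.14, -0.0]
contact_force: [0.7, -0.1, -3.2]
gripper_width: 0.205
t: 9.72
eef_pos: [0.6039, -0.1755, 0.2558]
tool_rot: [0.0, 0.99, 0.14, -0.001]
contact_force: [0.2, 0.3, -3.6]
gripper_width: 0.206
t 9.72 p [ 0.6039 -0.1755  0.2558] yaw 16.11 tilt z [-2.6e-03 -8.0e-04 -1.0e+00] F [ 0.2   0.34 -3.55] M [0.08 0.01 0.01] w 0.206 q7 0.69
tool shift [0.0002 0.0002 0.0008]
turn [0.     0.0027 0.0002]
t: 9.8
eef_pos: [0.604, -0.1755, 0.2544]
tool_rot: [0.0, 0.99, 0.14, -0.001]
contact_force: [0.5, 1.0, -1.1]
gripper_width: 0.202
t 9.8 p [ 0.604  -0.1755  0.2544] yaw 16.12 tilt z [-2.5e-03 -8.0e-04 -1.0e+00] F [ 0.47  1.03 -1.15] M [ 0.02  0.04 -0.03] w 0.202 q7 0.69
tool shift [ 0.      0.0002 -0.0006]
turn [0.0001 0.0027 0.0004]
```

```bash
python3 -m creep '[[[0,0.002,0,0,0,0.001,0]]]'; python3 -m creep '[[[0,0,0,0,0,0.001,0]]]'
python3 - <<'E'
from sp import *
full([0.6041,-0.1757,0.2528],16.1)
E
```

```text
t: 9.88
eef_pos: [0.6042, -0.1756, 0.2536]
tool_rot: [0.0, 0.99, 0.14, -0.0]
contact_force: [-0.8, 0.7, 1.1]
gripper_width: 0.2
t: 9.97
eef_pos: [0.6044, -0.1758, 0.2531]
tool_rot: [0.0, 0.99, 0.14, 0.0]
contact_force: [-0.8, 0.8, 2.4]
gripper_width: 0.201
t 9.97 p [ 0.6044 -0.1758  0.2531] yaw 16.11 tilt z [ 5.e-04 -5.e-04 -1.e+00] F [-0.82  0.83  2.39] M [ 0.18  0.43 -0.  ] w 0.201 q7 0.69
tool shift [-0.0002 -0.0002  0.0003]
turn [ 0.0006 -0.0004  0.0002]
```

```bash
python3 -m creep '[[[0,0,0,0,0,0,0.03],[0,0,0,0,0,0,0.03],[0,0,0,0,0,0,0.03],[0,0,0,0,0,0,0.03]]]' 20
python3 - <<'E'
from sp import *
p,Rm=st()
c=cam("wrist"); save(c,"wF",(0,0,640,480),1)
P=cloud(c)
m=np.zeros((480,640),bool); m[180:320,380:450]=1; m[180:320,190:260]=1
X=P[m]; X=X[(X[:,2]>.06)&(X[:,2]<.13)]
A=np.c_[X[:,:2]-X[:,:2].mean(0),np.ones(len(X))]; s=np.linalg.lstsq(A,X[:,2],rcond=None)[0]; print("floor plane slopes",s, len(X))
c=cam("side"); save(c,"sF",(250,190,410,310),5)
E
```

```text
t: 10.3
eef_pos: [0.6057, -0.1764, 0.2547]
tool_rot: [0.001, 0.99, 0.14, 0.002]
contact_force: [-0.6, 0.5, -0.2]
gripper_width: 0.353
t 10.3 p [ 0.6057 -0.1764  0.2547] yaw 16.1 tilt z [ 0.0048 -0.0014 -1.    ] F [-0.56  0.5  -0.22] M [0.05 0.01 0.05] w 0.353 q7 0.69
floor plane slopes [-0.00891131 -0.00281694  0.10398691] 19224
```

View pics/wF.png

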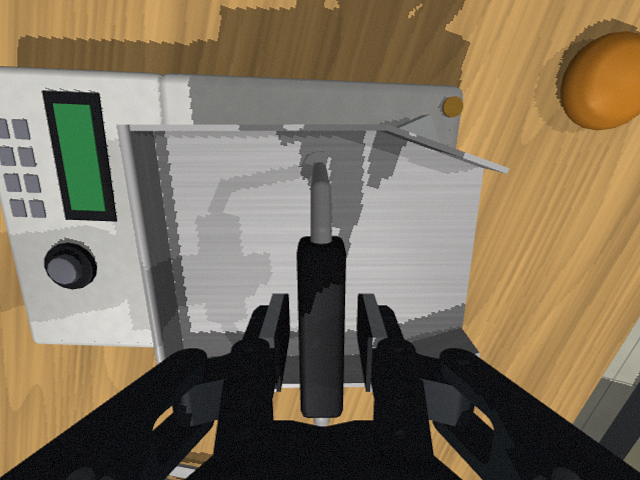

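View pics/sF.png

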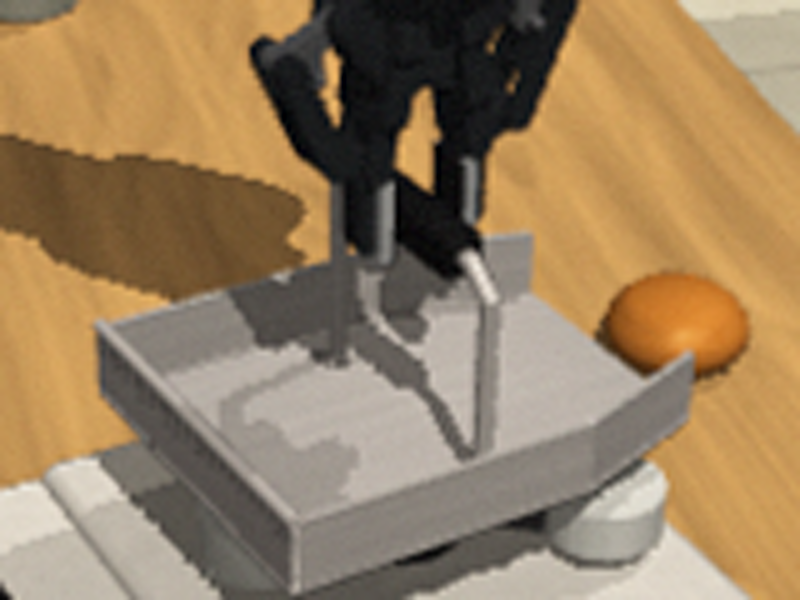

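```bash
cat > lev.py <<'E'
from sp import *
def fit(X):
    for _ in range(3):
        A=np.c_[X[:,:2]-X[:,:2].mean(0),np.ones(len(X))]; s=np.linalg.lstsq(A,X[:,2],rcond=None)[0]; r=X[:,2]-A@s; X=X[abs(r)<2.5*r.std()]
    return s,len(X),X[:,:2].mean(0)
def lev(c,yaw=16.1):
    P=cloud(c); a=np.radians(yaw)
    def go(name,m,lo,hi):
        X=P[m]; X=X[(X[:,2]>lo)&(X[:,2]<hi)]
        if len(X)<200: print(name,"few"); return
        s,n,ce=fit(X); print(name,"slope along pan x,y",(s[:2]@np.c_[[np.cos(a),np.sin(a)],[-np.sin(a),np.cos(a)]]).round(4),"z at",ce.round(3),s[2].round(4),n)
    d=(P[...,:2]-np.array([.6045,-.1769]))@rot(a)
    fl=(abs(d[...,0])<.085)&(abs(d[...,1])<.068)
    go("floor",fl,.08,.108)
    go("counter",np.ones_like(fl),-.012,.012)
    sx=(P[...,:2]-SO)@rot(SY)
    go("deck",(sx[...,0]>-.11)&(sx[...,0]<.1)&(abs(sx[...,1])<.11)&~((abs(d[...,0])<.11)&(abs(d[...,1])<.09)),.046,.058)
    go("panel",(sx[...,0]>-.245)&(sx[...,0]<-.12)&(abs(sx[...,1])<.11)&~((abs(d[...,0])<.11)&(abs(d[...,1])<.09)),.04,.049)
E
python3 - <<'E'
from lev import *
for n in ("wrist","side"):
    print(n); lev(cam(n))
E
```

```text
wrist
floor slope along pan x,y [-0.0092 -0.0001] z at [ 0.6   -0.165] 0.104 40310
counter slope along pan x,y [0.0009 0.0001] z at [ 0.652 -0.148] -0.0004 109476
deck slope along pan x,y [-0.0002 -0.0447] z at [ 0.559 -0.088] 0.0514 7166
panel slope along pan x,y [0.0014 0.004 ] z at [ 0.413 -0.213] 0.0459 31463
side
floor slope along pan x,y [-0.0117 -0.002 ] z at [ 0.601 -0.167] 0.1046 2036
counter slope along pan x,y [-0.0012 -0.0009] z at [ 0.449 -0.158] 0.0003 119928
deck slope along pan x,y [-0.0014 -0.0026] z at [ 0.589 -0.256] 0.0521 1105
panel slope along pan x,y [-0.0027  0.0012] z at [ 0.424 -0.237] 0.0465 4165
```

```bash
python3 - <<'E'
from lev import *
c=cam("wrist"); P=cloud(c); a=np.radians(16.1); d=(P[...,:2]-np.array([.6045,-.1769]))@rot(a)
for name,m in (("side rim",(abs(d[...,1]-.076)<.0025)&(d[...,0]>-.085)&(d[...,0]<.02)&(P[...,2]>.129)&(P[...,2]<.14)),("closed rim",(abs(d[...,0]+.1)<.003)&(abs(d[...,1])<.07)&(P[...,2]>.129)&(P[...,2]<.145))):
    X=P[m]; D=d[m]; k=0 if name[0]=="s" else 1
    print(name,len(X),np.polyfit(D[:,k],X[:,2],1),X[:,2].mean(),D.mean(0).round(4))
g=(P[...,2]>.19)&(P[...,2]<.215)&(abs(d[...,0])<.02)&(abs(d[...,1])<.06); print("grip top z",np.percentile(P[g][:,2],[50,90]))
st()
E
```

```text
side rim 1035 [-0.00823828  0.13396194] 0.13423115024975985 [-0.0327  0.0772]
closed rim 2252 [-0.00081504  0.13613096] 0.13612111945769256 [-0.0987  0.0121]
grip top z [0.20463841 0.20579975]
t 10.55 p [ 0.6055 -0.1763  0.2544] yaw 16.1 tilt z [ 0.004  -0.0012 -1.    ] F [-0.25 -0.49 -0.18] M [ 0.02 -0.    0.03] w 0.35 q7 0.69
```

```bash
python3 - <<'E'
from lev import *
for n,box in (("top",(395,303,425,330)),("wrist",(35,232,105,300))):
    c=cam(n); x0,y0,x1,y1=box; im=cv2.cvtColor(c["color"],cv2.COLOR_RGB2GRAY)
    roi=cv2.resize(im[y0:y1,x0:x1],None,fx=8,fy=8,interpolation=cv2.INTER_CUBIC)
    cv2.imwrite(f"pics/key_{n}.png",roi)
    # green display
    hsv=cv2.cvtColor(c["color"],cv2.COLOR_RGB2HSV); g=((hsv[...,0]>45)&(hsv[...,0]<80)&(hsv[...,1]>100)).astype(np.uint8)
    if n=="top": g[:, :320]=0
    k,l,s,ce=cv2.connectedComponentsWithStats(g); j=1+np.argmax(s[1:,4]); 
    cs,_=cv2.findContours((l==j).astype(np.uint8),cv2.RETR_EXTERNAL,cv2.CHAIN_APPROX_NONE)
    w=plane(c,cs[0][:,0],.047)[:,:2]*1000; print(n,"display",s[j],"rect",cv2.minAreaRect(w.astype(np.float32)),"centroid",plane(c,[ce[j]],.047)[0].round(4))
    # dark ring of key
    d=((im<70)).astype(np.uint8); d[:y0]=0; d[y1:]=0; d[:,:x0]=0; d[:,x1:]=0
    cs,_=cv2.findContours(d,cv2.RETR_EXTERNAL,cv2.CHAIN_APPROX_NONE); k=max(cs,key=cv2.contourArea); e=cv2.fitEllipse(k); print("ring",e,plane(c,[e[0]],.047).round(4))
E
```

```text
top display [389 318   1   1   1] rect ((414.659912109375, -211.9394073486328), (0.0, 0.0), 0.0) centroid [ 0.4147 -0.2119  0.047 ]
ring ((408.35791015625, 317.9365539550781), (12.526959419250488, 13.565610885620117), 90.73019409179688) [[ 0.4146 -0.2627  0.047 ]]
wrist display [  53  104   53  108 3866] rect ((414.72821044921875, -174.89871215820312), (27.166610717773438, 78.9115219116211), 13.800474166870117) centroid [ 0.4142 -0.1726  0.047 ]
ring ((70.59060668945312, 265.7007141113281), (43.08382034301758, 50.22967529296875), 105.00055694580078) [[ 0.4138 -0.2642  0.047 ]]
```

```bash
python3 - <<'E'
from lev import *
def disp(c,img,x0):
    hsv=cv2.cvtColor(img,cv2.COLOR_RGB2HSV); g=((hsv[...,0]>45)&(hsv[...,0]<85)&(hsv[...,1]>70)&(hsv[...,2]>60)).astype(np.uint8); g[:,:x0]=0; g[:,450:]=0
    k,l,s,ce=cv2.connectedComponentsWithStats(g); j=1+np.argmax(s[1:,4]); cs,_=cv2.findContours((l==j).astype(np.uint8),cv2.RETR_EXTERNAL,cv2.CHAIN_APPROX_NONE)
    w=plane(c,cs[0][:,0],.047)[:,:2]*1000; print(s[j],cv2.minAreaRect(w.astype(np.float32)),plane(c,[ce[j]],.047)[0].round(4))
c=cam("top"); disp(c,cv2.imread("pics/top0.png")[:,:,::-1].copy(),320)
c=cam("side"); disp(c,cv2.imread("pics/side0.png")[:,:,::-1].copy(),0)
c=cam("wrist"); disp(c,c["color"],0)
P=cloud(c); a=np.radians(16.1)
im=c["color"].max(2); 
# grip top face edges: rows 250-290 sides
for v in (250,260,270,280):
    xs=np.where(im[v,285:365]<70)[0]+285; w=plane(c,[(xs.min(),v),(xs.max()+1,v)],.204); d=(w[:,:2]-[.6045,-.1769])@rot(a); print(v,xs.min(),xs.max(),(d*1000).round(1))
for u in (312,320,328): print(u,(((P[[244,246,248,250,408,412,416,418],u][:,:2]-[.6045,-.1769])@rot(a))*1000).round(1).tolist(), im[[238,240,242,244,246,408,412,416,418,420],u])
E
```

```text
[359 310  32  17 326] ((415.2498474121094, -174.1532440185547), (27.719905853271484, 79.60250091552734), 13.599153518676758) [ 0.4152 -0.174   0.047 ]
[227 296  26  25 332] ((415.89239501953125, -170.9466094970703), (27.34480857849121, 80.3343734741211), 14.029379844665527) [ 0.4159 -0.1722  0.047 ]
[  53  104   53  108 3832] ((414.6595764160156, -174.75820922851562), (27.001819610595703, 78.62680053710938), 13.703003883361816) [ 0.4141 -0.1726  0.047 ]
250 298 345 [[-8.3 36.1]
 [ 8.7 36.1]]
260 298 345 [[-8.4 32.4]
 [ 8.7 32.3]]
270 298 345 [[-8.5 28.5]
 [ 8.8 28.5]]
280 298 345 [[-8.6 24.6]
 [ 8.9 24.6]]
312 [[-3.5, 37.2], [-3.4, 36.7], [-3.4, 36.7], [-3.4, 36.2], [-4.0, -32.1], [-4.0, -33.6], [-4.0, -35.5], [-4.1, -37.1]] [ 68  70  71  14   0  48  52  50  29 190]
320 [[-0.5, 37.2], [-0.5, 36.6], [-0.5, 36.4], [-0.5, 36.6], [-0.8, -32.2], [-0.8, -33.5], [-0.8, -35.9], [-0.8, -37.8]] [103 100 102  74  11  47  47  50  26 196]
328 [[2.4, 37.0], [2.3, 36.8], [2.3, 36.5], [2.3, 35.9], [2.5, -32.1], [2.5, -34.1], [2.5, -35.9], [2.6, -37.8]] [101 103 105  41  16  49  46  44  17 145]
```

```bash
python3 -m creep '[[[0.001,-0.004,0,0,0,0,0.03]]]' 20
python3 -m creep '[[[0,0,0,0,0,0,0.01],[0,0,0,0,0,0,0.01],[0,0,0,0,0,0,0.01]]]' 20
python3 - <<'E'
from sp import *
full([0.6041,-0.1757,0.254],16.1)
E
```

```text
t: 10.88
eef_pos: [0.6053, -0.1764, 0.2544]
tool_rot: [0.001, 0.99, 0.14, -0.0]
contact_force: [0.4, 0.3, -0.0]
gripper_width: 0.353
t: 11.13
eef_pos: [0.6057, -0.1759, 0.2543]
tool_rot: [0.0, 0.99, 0.14, -0.0]
contact_force: [1.8, 0.7, -0.9]
gripper_width: 0.202
t 11.13 p [ 0.6057 -0.1759  0.2543] yaw 16.12 tilt z [-3.e-04 -9.e-04 -1.e+00] F [ 1.81  0.71 -0.91] M [ 0.07 -0.14 -0.04] w 0.202 q7 0.69
tool shift [-0.0015 -0.0006  0.0003]
turn [0.0008 0.0005 0.0003]
```

```bash
for i in 1 2 3; do python3 -m creep '[[[0,0,0,0,0,0,0.01]]]' | grep -E "pos|force"; done
python3 - <<'E'
from lev import *
lev(cam("wrist")); st()
E
```

```text
eef_pos: [0.6058, -0.1758, 0.2543]
contact_force: [-0.0, 0.3, 0.2]
eef_pos: [0.6058, -0.1758, 0.2542]
contact_force: [1.0, -0.1, -1.0]
eef_pos: [0.6058, -0.1758, 0.2543]
contact_force: [0.9, 0.4, -0.3]
floor slope along pan x,y [-0.0044  0.0002] z at [ 0.6   -0.165] 0.1038 40816
counter slope along pan x,y [0.0009 0.    ] z at [ 0.649 -0.146] -0.0004 109677
deck slope along pan x,y [-0.0001 -0.0482] z at [ 0.559 -0.087] 0.0514 7144
panel slope along pan x,y [0.0012 0.0041] z at [ 0.413 -0.213] 0.0459 31746
t 11.43 p [ 0.6058 -0.1758  0.2542] yaw 16.13 tilt z [-2.e-04 -1.e-03 -1.e+00] F [ 0.38 -0.    1.04] M [ 0.06 -0.08  0.01] w 0.206 q7 0.69
```

```bash
python3 -m creep '[[[0.001,0,0,0.001,0,0.0005,0.01]]]'; python3 -m creep '[[[0,0,0,0,0,0,0.01]]]'
python3 - <<'E'
from lev import *
lev(cam("wrist")); st()
E
```

```text
t: 11.52
eef_pos: [0.6065, -0.1757, 0.2538]
tool_rot: [-0.0, 0.99, 0.14, -0.0]
contact_force: [-1.3, 0.1, 1.1]
gripper_width: 0.203
t: 11.6
eef_pos: [0.6064, -0.1757, 0.2538]
tool_rot: [-0.0, 0.99, 0.14, -0.001]
contact_force: [-0.4, 0.8, 0.9]
gripper_width: 0.205
floor slope along pan x,y [-0.0047  0.0015] z at [ 0.6   -0.165] 0.1033 40817
counter slope along pan x,y [0.0009 0.0001] z at [ 0.649 -0.145] -0.0004 109718
deck slope along pan x,y [ 0.0002 -0.0497] z at [ 0.559 -0.087] 0.0514 7104
panel slope along pan x,y [0.001  0.0043] z at [ 0.413 -0.213] 0.0459 31992
t 11.65 p [ 0.6064 -0.1757  0.2538] yaw 16.12 tilt z [-0.001 -0.    -1.   ] F [-0.33 -0.18  0.69] M [0.12 0.08 0.04] w 0.206 q7 0.69
```

```bash
python3 -m creep '[[[0,0,0,0,0,0,0.03],[0,0,0,0,0,0,0.03],[0,0,0,0,0,0,0.03]]]'
python3 - <<'E'
from lev import *
lev(cam("wrist")); st()
E
```

```text
t: 11.9
eef_pos: [0.6065, -0.1759, 0.2538]
tool_rot: [0.0, 0.99, 0.14, -0.0]
contact_force: [0.0, -0.7, -0.5]
gripper_width: 0.352
floor slope along pan x,y [-0.0003 -0.0002] z at [ 0.6   -0.164] 0.1035 40266
counter slope along pan x,y [0.0009 0.    ] z at [ 0.65  -0.147] -0.0004 109862
deck slope along pan x,y [ 0.     -0.0462] z at [ 0.559 -0.088] 0.0514 7174
panel slope along pan x,y [0.0012 0.004 ] z at [ 0.413 -0.213] 0.0459 31853
t 11.95 p [ 0.6064 -0.1759  0.2538] yaw 16.1 tilt z [-1.e-03 -2.e-04 -1.e+00] F [ 0.27 -0.19 -0.46] M [-0.01 -0.   -0.02] w 0.352 q7 0.69
```

```bash
python3 - <<'E'
from lev import *
lev(cam("side"))
c=cam("wrist"); P=cloud(c); a=np.radians(16.1); d=(P[...,:2]-np.array([.6045,-.1769]))@rot(a)
for name,m in (("side rim",(abs(d[...,1]-.076)<.0025)&(d[...,0]>-.085)&(d[...,0]<.02)&(P[...,2]>.129)&(P[...,2]<.14)),("closed rim",(abs(d[...,0]+.1)<.003)&(abs(d[...,1])<.07)&(P[...,2]>.129)&(P[...,2]<.145))):
    X=P[m]; D=d[m]; k=0 if name[0]=="s" else 1
    print(name,len(X),np.polyfit(D[:,k],X[:,2],1),X[:,2].mean(),D.mean(0).round(4))
save(c,"wG",(0,0,640,480),1)
E
```

```text
floor slope along pan x,y [-0.0039 -0.0006] z at [ 0.602 -0.166] 0.1041 2008
counter slope along pan x,y [-0.0012 -0.0009] z at [ 0.449 -0.157] 0.0003 120006
deck slope along pan x,y [ 0.0005 -0.0024] z at [ 0.589 -0.256] 0.0521 1123
panel slope along pan x,y [-0.0021  0.0019] z at [ 0.424 -0.237] 0.0466 4170
side rim 824 [0.000222   0.13355336] 0.13354609794928804 [-0.0327  0.0774]
closed rim 1134 [1.81238979e-05 1.36304003e-01] 0.13630422573010983 [-0.0984  0.0123]
```

View pics/wG.png

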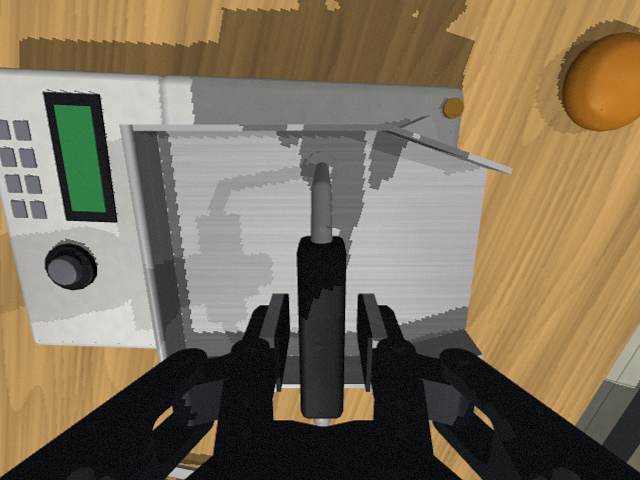

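```bash
python3 -m creep '[[[0,0,0,0,0,0,0.06],[0,0,0,0,0,0,0.07],[0,0,0,0,0,0,0.07],[0,0,0,0,0,-0.005,0.07],[0,0,0,0,0,-0.015,0.07],[0,0,0,0,0,-0.025,0.07],[0,0,0,0,0,-0.03,0.07],[0,0,0,0,0,-0.03,0.07],[0,0,0,0,0,0,0.05],[0,0,0,0,0,0,0]]]'
python3 - <<'E'
from lev import *
full([.414,-.2636,.30],16.1)
lev(cam("wrist")); lev(cam("side"))
E
```

```text
t: 12.88
eef_pos: [0.6057, -0.1758, 0.3639]
tool_rot: [-0.0, 0.99, 0.14, -0.002]
contact_force: [0.4, -0.1, 0.5]
gripper_width: 0.547
t 12.88 p [ 0.6057 -0.1758  0.3639] yaw 16.08 tilt z [-4.2e-03 -1.0e-04 -1.0e+00] F [ 0.39 -0.14  0.46] M [ 0.   -0.01 -0.02] w 0.547 q7 0.64
tool shift [-0.2083  0.0313  0.0647]
turn [-0.0011  0.004  -0.0004]
floor slope along pan x,y [-0.001   0.0002] z at [ 0.602 -0.172] 0.1035 21820
counter slope along pan x,y [0.0009 0.0001] z at [ 0.581 -0.192] -0.0005 153732
deck slope along pan x,y [ 0.0003 -0.0033] z at [ 0.56  -0.088] 0.0514 3565
panel slope along pan x,y [0.0004 0.0035] z at [ 0.419 -0.216] 0.0458 20350
floor slope along pan x,y [-0.0028 -0.0015] z at [ 0.602 -0.166] 0.1041 2012
counter slope along pan x,y [-0.0012 -0.0009] z at [ 0.454 -0.148] 0.0003 122080
deck slope along pan x,y [-0.0003 -0.0019] z at [ 0.59  -0.256] 0.0521 1116
panel slope along pan x,y [-0.0016  0.0015] z at [ 0.424 -0.237] 0.0466 4156
```

Level and free. To the key now.

```bash
python3 -m creep '[[[0,0.004,0,-0.02,0.003,0,0],[0,0,0,-0.021,0.003,0,0],[0,0,0,-0.021,0.003,0,0],[0,0,0,-0.021,0.003,0,0],[0,0,0,-0.021,0.003,0,0],[0,0,0,-0.021,0.003,0,0],[0,0,0,-0.021,0.003,0,0],[0,0,0,-0.021,0.003,0,0],[0,0,0,-0.021,0.003,0,0],[0,0,0,-0.02,0.004,0,0],[0,0,0,0,0,0,0]]]'
python3 - <<'E'
from lev import *
full([.414,-.2636,.16],16.1)
c=cam("wrist"); save(c,"wH",(0,0,640,480),1)
E
```

```text
t: 13.9
eef_pos: [0.4017, -0.2631, 0.3516]
tool_rot: [-0.005, 0.99, 0.142, -0.01]
contact_force: [-0.2, -0.4, -0.1]
gripper_width: -0.0
t 13.9 p [ 0.4017 -0.2631  0.3516] yaw 16.33 tilt z [-0.0215  0.0061 -0.9998] F [-0.15 -0.37 -0.1 ] M [-0.03  0.03 -0.03] w -0.0 q7 0.81
tool shift [0.0152 0.0062 0.1913]
turn [-0.0119  0.0189  0.0039]
```

View pics/wH.png

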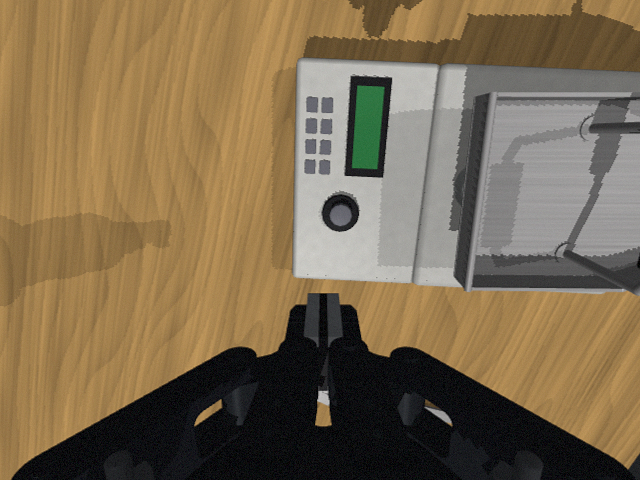

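```bash
python3 -m creep '[[[-0.012,0.019,0.004,0.015,0.006,0.03,0],[0,0,0,0,0,0.03,0],[0,0,0,0,0,0.03,0],[0,0,0,0,0,0.03,0],[0,0,0,0,0,0,0]]]'
python3 - <<'E'
from lev import *
full([.414,-.2636,.145],16.1)
c=cam("wrist"); save(c,"wI",(0,0,640,480),1)
P=cloud(c); m=(P[...,2]>.056)&(P[...,2]<.064)&(np.hypot(P[...,0]-.414,P[...,1]+.2636)<.025); print(m.sum(),P[m].mean(0).round(4),P[m].min(0).round(4),P[m].max(0).round(4))
E
```

```text
t: 14.37
eef_pos: [0.4237, -0.2628, 0.2281]
tool_rot: [0.001, 0.99, 0.142, 0.005]
contact_force: [-0.5, 1.1, -0.7]
gripper_width: 0.0
t 14.37 p [ 0.4237 -0.2628  0.2281] yaw 16.35 tilt z [ 0.0094 -0.0012 -1.    ] F [-0.53  1.09 -0.71] M [0.04 0.05 0.03] w 0.0 q7 0.94
tool shift [-0.0102 -0.0022  0.083 ]
turn [ 0.0037 -0.0087  0.0043]
836 [ 0.414  -0.2633  0.0592] [ 0.4026 -0.2754  0.056 ] [ 0.4257 -0.2525  0.0614]
```

View pics/wI.png

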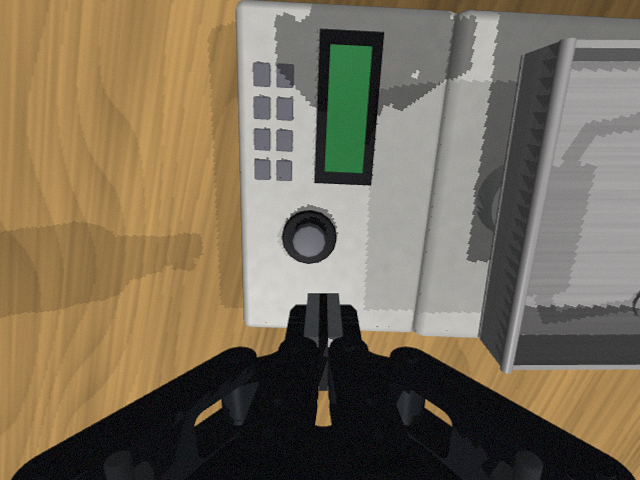

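```bash
python3 -m creep '[[[0.004,-0.009,0.004,-0.01,-0.002,0.02,0],[0,0,0,0,0,0.025,0],[0,0,0,0,0,0.02,0],[0,0,0,0,0,0,0]]]'
python3 - <<'E'
from lev import *
full([.414,-.2633,.14],16.1)
E
```

```text
t: 14.75
eef_pos: [0.4203, -0.2659, 0.1695]
tool_rot: [0.003, 0.99, 0.141, 0.005]
contact_force: [-0.7, 0.8, -0.8]
gripper_width: 0.001
t 14.75 p [ 0.4203 -0.2659  0.1695] yaw 16.25 tilt z [ 0.0105 -0.0038 -0.9999] F [-0.72  0.82 -0.78] M [-0.    0.01  0.03] w 0.001 q7 1.02
tool shift [-0.0056 -0.0045  0.0294]
turn [ 0.0066 -0.009   0.0026]
```

```bash
python3 -m creep '[[[0.007,-0.009,0.002,-0.006,-0.005,0.012,0],[0.002,-0.003,0,-0.001,-0.001,0.012,0],[0,0,0,0,0,0,0]]]'
python3 - <<'E'
from lev import *
full([.414,-.2633,.134],16.1)
E
```

```text
t: 15.0
eef_pos: [0.4148, -0.2628, 0.148]
tool_rot: [0.0, 0.99, 0.141, 0.001]
contact_force: [-0.1, 0.6, -0.2]
gripper_width: 0.006
t 15.0 p [ 0.4148 -0.2628  0.148 ] yaw 16.19 tilt z [ 1.7e-03  1.0e-04 -1.0e+00] F [-0.09  0.65 -0.24] M [0.04 0.02 0.02] w 0.006 q7 1.04
tool shift [-0.0009  0.0002  0.014 ]
turn [ 0.0004 -0.0017  0.0016]
```

```bash
python3 -m creep '[[[0,-0.002,0,-0.001,0,0.008,0],[0,0,0,0,0,0.005,0]]]' | grep -E "pos|force"; python3 -m creep '[[[0,0,0,0,0,0.002,0],[0,0,0,0,0,0.002,0]]]'| grep -E "pos|force"; python3 -m creep '[[[0,0,0,0,0,0.001,0]]]'| grep -E "pos|force"
```

```text
eef_pos: [0.4151, -0.2636, 0.136]
contact_force: [-0.2, 0.1, 0.6]
eef_pos: [0.4154, -0.2636, 0.1317]
contact_force: [-1.2, 0.9, 1.2]
eef_pos: [0.4154, -0.2637, 0.1307]
contact_force: [-0.8, 0.9, 2.7]
```

```bash
python3 -m creep '[[[0,0,0,-0.001,0,0.0015,0],[0,0,0,0,0,0.0015,0]]]' | grep -E "pos|force"; python3 -m creep '[[[0,0,0,0,0,0.001,0]]]'| grep -E "pos|force"; python3 -m creep '[[[0,0,0,0,0,0.001,0]]]'| grep -E "pos|force"; python3 -m creep '[[[0,0,0,0,0,0.001,0]]]'| grep -E "pos|force"
```

```text
eef_pos: [0.4152, -0.264, 0.1283]
contact_force: [-6.0, 2.8, 24.3]
eef_pos: [0.4151, -0.2641, 0.1283]
contact_force: [-6.1, 3.7, 24.8]
eef_pos: [0.415, -0.2642, 0.1284]
contact_force: [-4.0, 3.3, 19.0]
eef_pos: [0.415, -0.2642, 0.1285]
contact_force: [-3.2, 3.5, 16.3]
```

```bash
python3 -m creep '[[[0,0,0,0,0,-0.004,0],[0,0,0,0,0,-0.01,0],[0,0,0,0,0,-0.02,0],[0,0,0,0,0,-0.03,0],[0,0,0,0,0,-0.03,0],[0,0,0,0,0,-0.03,0],[0,0,0,0,0,-0.02,0],[0,0,0,0,0,0,0],[0,0,0,0,0,0,0]]]'
python3 - <<'E'
from lev import *
st(); c=cam("wrist"); P=cloud(c); m=(P[...,2]>.052)&(P[...,2]<.064)&(np.hypot(P[...,0]-.414,P[...,1]+.2636)<.012); print("key",m.sum(),np.median(P[m],0).round(4))
c=cam("side"); lev(c); save(c,"sZ",(190,140,450,390),3)
c=cam("top"); save(c,"tZ",(190,140,550,380),2)
E
```

```text
t: 16.58
eef_pos: [0.4123, -0.2661, 0.2819]
tool_rot: [-0.0, 0.99, 0.139, 0.003]
contact_force: [0.2, 0.6, 0.4]
gripper_width: 0.002
t 16.58 p [ 0.4123 -0.2661  0.2819] yaw 15.97 tilt z [ 0.0058  0.0011 -1.    ] F [0.21 0.63 0.38] M [-0.02 -0.   -0.02] w 0.002 q7 0.89
key 614 [ 0.4137 -0.263   0.0593]
floor slope along pan x,y [-0.0036 -0.0002] z at [ 0.602 -0.166] 0.1041 2006
counter slope along pan x,y [-0.0012 -0.0009] z at [ 0.459 -0.152] 0.0003 119900
deck slope along pan x,y [ 0.0003 -0.0014] z at [ 0.59  -0.256] 0.0521 1119
panel slope along pan x,y [-0.0013  0.0019] z at [ 0.425 -0.237] 0.0465 4184
```

View pics/sZ.png

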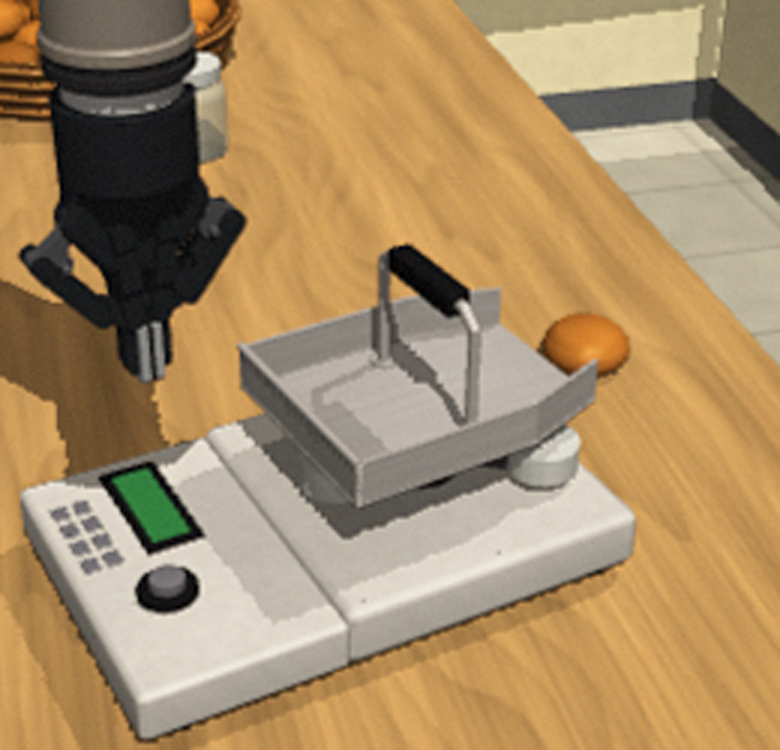

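View pics/tZ.png

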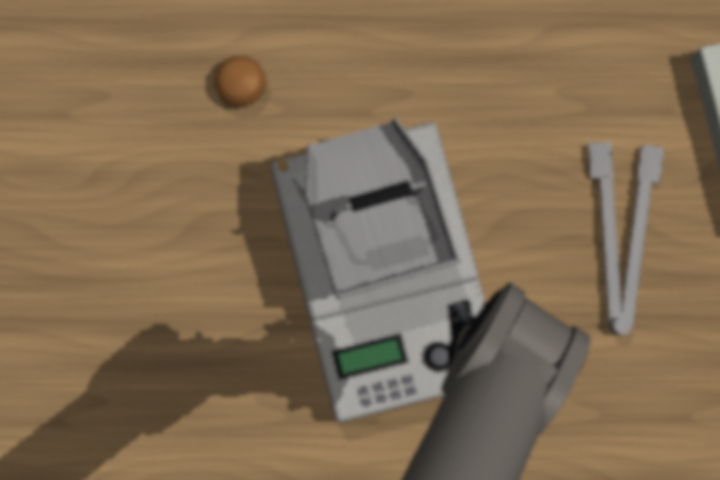

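```bash
python3 -c "
from station import hand_in; print(hand_in())"
```

```text
the job is handed in; nothing more can be done
None
```

The pan is back on the scale, closed end towards the keys, standing free and level in its three seats. The zero key was pressed to its stop and came back up. I handed the job in at about 16.7 s; it reports no verdict.

- **Seating:** On the first release the pan stood about 0.01 rad high at the cone end, so the cone foot was not home. I re-gripped it lightly, moved it about 1 mm along its length and let go again. The floor then read level: 0.001 rad or less in the wrist camera.
- **Height:** The rim measured about 133.5 mm, which puts the pan origin near 81 mm.
- **Push on the cell:** The upward force on the wrist peaked at about 2.4 N. With the pan's roughly 5 N weight that is about 7 N on the cell. Readings came only at the end of each call.
- **Zero key:** It went about 4.6 mm down to its stop, with up to 25 N on the fingertips. Afterwards its top was back at 59.3 mm, against 59.2 mm before.
- **At hand-in:** The robot was clear of everything. The bun and tongs look unmoved by eye. The jar was never approached and looks in place in the side view. I did not measure any of the three again.

**Cameras disagreed slightly:** My last wrist check of the level was before the key press. The only check after it was the side camera, which read a floor slope of -0.0036 rad. About 0.001 to 0.002 rad of that is that camera's own bias, and the limit is 0.01 rad.

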